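# Invert a rinsed beaker onto a free drying peg and swing the retaining arm over it

## Task

Put the rinsed beaker that lies on the white tray to dry on the empty place of the warm-air dryer. Swing that place's retaining arm clear, turn the beaker upside down and lower it over the wire peg, holding it until its rim is down on the wire bars, then let go and swing the arm back over the beaker as far as it goes. Leave the beaker that is already drying, and its arm, as they are, and do not knock over the measuring cylinder on the tray.

Things in the scene. Friction and masses are not known exactly. Their poses are not given: they have to be found in the camera images.
- beaker: the rinsed beaker, translucent plastic, loose, about 50 g, round, 70 mm tall; outside 52 mm across at the foot, 55 at mid height, 60 over the lip; inside at least 42 mm across at the floor, 48 at the mouth; floor 4 mm. Origin: centre of the foot's underside; z runs from there through the mouth. Starts lying on the tray, mouth roughly away from the robot and raised 3 degrees
- beaker_rim (a point): centre of the beaker's mouth, in the plane of the rim, 70 mm along the beaker's z axis
- tray: flat white plastic tray, 302 x 362 mm, edges 16 mm high, with a ribbed blue drain mat 250 x 310 mm in it whose top is 8 mm above the worktop; fixed; origin: centre of the underside
- cylinder: 50 ml measuring cylinder standing on the tray, loose, tube 28 mm across, foot 50 x 58 mm, 160 mm tall; origin: centre of the underside of the foot, z up
- dryer: the warm-air dryer, fixed: a black plinth 215 x 246 x 12 mm with a white blower box 96 mm high along its back; the two drying places stand side by side on it. Origin on the worktop, midway between the two pegs; x points to its back, y to its left, z up
- place_free: the empty drying place, left or right on the dryer: white housing 150 x 114 mm, top 46 mm above its origin, with an upright wire peg: a cage of two crossed hoops 40 mm across, tapering in at the top, tip 54 mm above the bars that the beaker's rim stands on. Fixed. Origin: on the peg's axis at the housing's underside (12 mm above the worktop); x to the dryer's back, z up
- place_free_seat (a point): point on the peg's axis level with the top of the wire bars, 60 mm above place_free's origin (72 mm above the worktop): the centre of the beaker's rim belongs here when the inverted beaker is seated; z up along the peg. The bars reach 36 mm out from the axis
- retainer_free (a joint): angle of the empty place's retaining arm about its upright post: 0 = over the peg, against its stop; it grows as the arm swings toward the dryer's right (-y of place_free), counter-clockwise seen from above, up to 1.9. It turns stiffly and stays where it is left
- place_free_hinge (a point): point on the axis of that post, 72 mm behind the peg, at the height of the arm (153 mm above the worktop); x points to the dryer's back. At joint value q the arm points along (-cos q, -sin q) in this frame
- retainer_free_knob (a point): centre of the red round knob that stands up on the arm's tip, 72 mm from the post's axis; knob 19 mm across, from 157 to 190 mm above the worktop, this point 176 mm. Beneath it is a rubber pad 30 mm across whose underside is 4 mm above a seated beaker
- beaker_drying: an equal beaker already standing upside down on the other place; loose; origin: centre of its foot, now uppermost
- place_busy: the other, taken drying place, like place_free, 118 mm beside it
- retainer_busy (a joint): angle of the taken place's retaining arm, 0 = over its beaker
Mind the look-alikes: they are no part of the job. What is shaped like the cylinder but blue or brown is not meant.

How it is judged:
By the outcome, as a careful person would: the job done as asked, in the order asked, and still so for the second after the job is handed in, with the robot touching nothing.
It also fails if it takes over 72 s, if anything falls off the work surface, if the arm or the gripper's body presses on something with over 40 N, if the wrist force passes 120 N, or if a joint passes its speed limit or range.

## Robot

A 6-joint arm with a two-finger parallel gripper is mounted at the origin on a cart in front of the work surface, level with it; the furniture and walls round the work are solid. World frame = base frame: x ahead of the robot, y to its left, z up, the work surface at z = 0. Lengths are in m, angles in degrees, forces in N, time in s.
With the tool pointing down it reaches from about 0.25 to 0.725 m from the base axis. Payload 9.7 kg.
Tool frame: the origin (TCP) lies on the centre line of the jaws, within the pads' length; the fingertips stand tip_extent ahead of it and the grasp point (between the pads) lies 3 mm ahead of it (tip_extent is the distance from the TCP to the fingertips, in m); z points along the fingers, y is the line along which they close (so a half turn about z gives the same grasp; the last joint's range is limited). The gripper opens to 85 mm and grips with 20 to 120 N. Pads are 22 mm wide; open, the fingers measure 114 mm over their backs; the gripper's body (76 mm by 85 mm) begins 54 mm behind the grasp point. The pads swing forward as they close: fully open they stand 13 mm farther back than shut.
Start: joints at [68.583, 4.979, 10.078, 95.1, 0, 90], TCP at [0.201, 0.512, 0.253] pointing down, gripper open.
Joint ranges: [-179.16, 179.16], [-48.56, 103.87], [-65.8, 70.77], [-126.05, 130.52], [-82.76, 87.17], [-180, 180]. Speed limits (degrees/s): [127.2, 127.2, 147.25, 180, 180, 180].

## Interface

Orientations are given as [roll, pitch, yaw] about the fixed x, y, z axes, in that order (R = Rz(yaw) Ry(pitch) Rx(roll)).
In Python, from workcell import * gives the robot as it stands.
- The arm moves only by the tool servo_tool, never from a script. Its argument "rows" is a list of rows, each an object with "offset": the shift along the tool's x, y, z as a fraction of full scale, a list of three; "yaw": the turn about the tool's z as a fraction of full scale; "claw": the closure, from 0 (fully open) to 1 (shut). A call has 1 to 12 rows; each row is the pose to reach, as a shift and turn from the pose commanded when the call began, along the tool's axes at that moment, turning the shorter way round; what a row does not reach only later rows make up. Full scale, the value 1, is 0.1 m for a shift and pi rad for a turn. A row lasts 1/8 s, in which the tool goes at most 62.5 mm and 10.7 degrees, less where a joint would pass 70% of its speed; a pose out of reach is approached as far as the arm can. A call with a number of a shift or a turn outside -1 to 1 is refused whole. A call with a gripper value outside its range is refused whole. The fingers move at their own pace and stop on an object; "squeeze" is the grip in N (left out, the last holds). Time passes only in rows, so rows that repeat a pose let the fingers close. It gives the time, the measured TCP pose, the force, the opening and the grip force at its end, in the units of the state.
- get_obs(): the state, without advancing time (a new reading comes with each control period).
- camera(name): name is "scene" or "top" or "wrist"; returns (picture, depth): 480x640x3 uint8, red, green, blue; 480x640 float32, m along the optical axis (not along the pixel's ray), 0 where there is no reading.
- camera_info(name): a dict with "fx", "fy", "cx", "cy" (pixels), "dist" ([k1, k2, p1, p2, k3] as OpenCV has them; the pictures are not rectified), "cam_to_world" (4x4, takes a point from camera to world coordinates); the wrist camera has in their place "hand_eye" (4x4, takes a point from camera to tool coordinates, whose origin is the TCP and whose axes are the flange's). Camera axes: x right, y up, looking along -z (the intrinsics and any distortion apply to the point x, -y, -z); pixel columns grow to the right and rows downward; lengths in m; the calibration is good to about 2 mm. A picture is of the moment at which its call begins: read the wrist's pose just before it. camera_info takes no time and is no camera call.
- job_done(): hands the job in; it is judged then, once.
The state is a dict: "time": time; "q": joint angles; "qd": joint speeds; "joint_efforts": joint torques, N m; "ee_pos": TCP position; "tcp_rot": TCP orientation; "wrist_force": force on the tool from outside, world axes, zero at the start; "torque": the same for the moment, N m; "opening": finger opening in m; "grasp_force": force on a finger pad.
Only numpy, scipy, OpenCV 4.12 (cv2) and the standard library are available. Lean on these libraries where they do the work, as an engineer would, in place of code of your own. Each camera call takes 0.05 s, during which the arm holds its last target. There are 200 camera calls.

## Working session

There is one attempt and no reset: what is moved stays moved. The work goes in short steps, Python scripts to look and compute and a tool call to move; the robot and the scene stay as the last step left them, time stands still between calls to the robot, and variables do not carry over. Pictures are saved under pics/ and viewed, at most 11 in all, crops included, and the job is handed in when it is done.

Besides the shell and the picture viewer there is one more tool, called after ">>>" as name(argument=value, ...), one argument or row to a line, values as JSON. servo_tool: Moves the arm, as the interface text tells. Its arguments: {"type":"object","properties":{"rows":{"type":"array"},"squeeze":{"type":"number"}},"required":["rows"]}

```bash
ls; mkdir -p pics
python3 - <<'E'
from workcell import *
import cv2, numpy as np
print(get_obs())
for n in ("scene","top","wrist"):
    p,d=camera(n); cv2.imwrite(f"pics/{n}0.png",p[:,:,::-1]); np.save(f"pics/{n}0.npy",d)
    print(n,camera_info(n))
E
```

```text
pics
{'time': 0.0, 'q': array([6.85826863e+01, 5.01218932e+00, 1.00345035e+01, 9.50991499e+01,
       1.25174825e-03, 9.00028897e+01]), 'qd': array([-0.06654213,  0.02259132, -0.15045058, -0.12142201,  0.04041966,
       -0.05945958]), 'joint_efforts': array([-3.71671291e-06, -5.20390391e+01,  4.64807189e+01,  1.62577943e-02,
       -1.62533922e-05, -2.90986111e-05]), 'ee_pos': array([0.20076033, 0.5118404 , 0.25257304]), 'tcp_rot': array([-1.79923164e+02, -1.24787196e-03,  1.58579795e+02]), 'wrist_force': array([ 0.33546809, -0.32116175,  0.33136535]), 'torque': array([-0.01704607,  0.00054222,  0.01950559]), 'grasp_force': 0.0, 'opening': 0.08548865718874983}
scene {'fx': 515.0596310463275, 'fy': 515.0596310463275, 'cx': 338.30589443011723, 'cy': 239.98500220040194, 'dist': array([-0.02082298,  0.        ,  0.        ,  0.        ,  0.        ]), 'cam_to_world': array([[ 0.54926787,  0.52112795, -0.65324609, -0.45438684],
       [-0.83557985,  0.35236944, -0.42147608, -0.65697542],
       [ 0.01054099,  0.77734255,  0.62898923,  1.03394315],
       [ 0.        ,  0.        ,  0.   
[... 403 characters left out ...]
02795015e-04,  1.07962204e-01,  9.94154918e-01,
         1.42139604e+00],
       [ 0.00000000e+00,  0.00000000e+00,  0.00000000e+00,
         1.00000000e+00]])}
wrist {'fx': 359.4543241843458, 'fy': 359.4543241843458, 'cx': 315.53557715864144, 'cy': 238.22356334178863, 'dist': array([-0.0471101,  0.       ,  0.       ,  0.       ,  0.       ]), 'hand_eye': array([[ 2.31585970e-04,  9.45101257e-01,  3.26777539e-01,
         8.51184405e-02],
       [ 9.99999505e-01,  9.73613161e-05, -9.90282743e-04,
         9.98234353e-04],
       [-9.67732957e-04,  3.26777607e-01, -9.45100767e-01,
        -1.20047757e-01],
       [ 0.00000000e+00,  0.00000000e+00,  0.00000000e+00,
         1.00000000e+00]])}
```

View top.

View pics/top0.png

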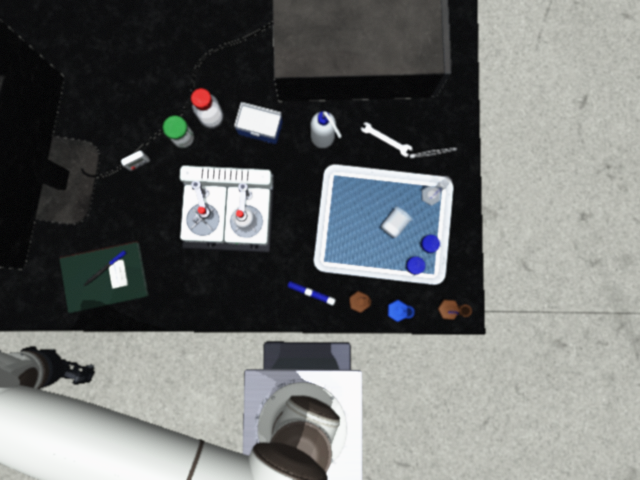

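View pics/scene0.png

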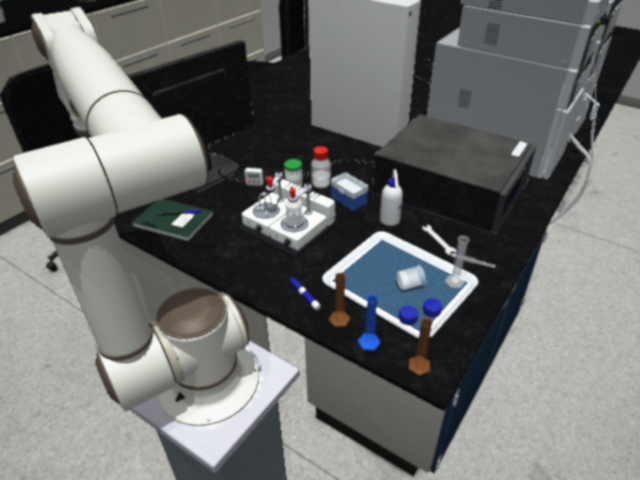

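The top view shows the beaker at about (396,222), lying on the mat. The clear cylinder is at (431,194), with blue lids at (430,242) and (415,265). The dryer is around (227,207), with its left place at (203,218) and its right place at (245,220). In the scene view the beaker is at (411,278), the clear cylinder at (458,262), and brown and blue decoy cylinders stand in front.

Beaker candidates are the one on the tray (396,222), the drying one (245,220), the bottle (323,130) and the lids (430,242). The task describes the one lying on the tray, so I'll check that choice and which dryer place is empty in one close crop.

```bash
cat > h.py <<'E'
from workcell import *
import cv2, numpy as np
from scipy.spatial.transform import Rotation as Ro
def snap(n):
    o=get_obs(); p,d=camera(n); I=camera_info(n)
    if n=="wrist":
        T=np.eye(4); T[:3,:3]=Ro.from_euler("xyz",o["tcp_rot"],degrees=True).as_matrix(); T[:3,3]=o["ee_pos"]
        I["cam_to_world"]=T@I["hand_eye"]
    return p,d,I
def rays(I,uv):
    K=np.array([[I["fx"],0,I["cx"]],[0,I["fy"],I["cy"]],[0,0,1]])
    n=cv2.undistortPoints(np.float64(uv).reshape(-1,1,2),K,I["dist"]).reshape(-1,2)
    return np.c_[n[:,0],-n[:,1],-np.ones(len(n))]@I["cam_to_world"][:3,:3].T, I["cam_to_world"][:3,3]
def onz(I,uv,z):
    r,c=rays(I,uv); return c+r*((z-c[2])/r[:,2])[:,None]
def cloud(d,I):
    v,u=np.mgrid[:480,:640]; r,c=rays(I,np.c_[u.ravel(),v.ravel()])
    P=c+r*d.reshape(-1,1); P[d.ravel()<=0]=np.nan; return P.reshape(480,640,3)
def proj(I,P):
    M=np.linalg.inv(I["cam_to_world"]); q=np.atleast_2d(P)@M[:3,:3].T+M[:3,3]; q=q*[1,-1,-1]
    K=np.array([[I["fx"],0,I["cx"]],[0,I["fy"],I["cy"]],[0,0,1]])
    return cv2.projectPoints(q,np.zeros(3),np.zeros(3),K,I["dist"])[0].reshape(-1,2)
E
python3 - <<'E'
from h import *
print("tip_extent",tip_extent() if callable(tip_extent) else tip_extent)
p=cv2.imread("pics/top0.png"); s=cv2.imread("pics/scene0.png")
z=lambda im,u,v,w,h:cv2.resize(im[v:v+h,u:u+w],(400,300),interpolation=cv2.INTER_CUBIC)
cv2.imwrite("pics/c0.png",np.vstack([np.hstack([z(p,370,175,80,60),z(p,175,160,108,81)]),np.hstack([z(s,380,230,100,75),z(s,235,165,112,84)])]))
I=camera_info("top"); d=np.load("pics/top0.npy"); C=cloud(d,I)
for u,v in [(396,222),(203,212),(242,213),(227,175),(300,320),(212,240),(184,205),(345,250),(360,80),(340,20),(198,188),(206,225)]: print(u,v,C[v,u].round(3))
E
```

```text
tip_extent 0.022
396 222 [ 0.551 -0.248  0.059]
203 212 [0.551 0.245 0.188]
242 213 [0.55  0.15  0.185]
227 175 [0.667 0.205 0.096]
300 320 [0.285 0.009 0.003]
212 240 [0.498 0.247 0.056]
184 205 [0.591 0.325 0.061]
345 250 [ 0.48  -0.114  0.004]
360 80 [ 0.915 -0.143  0.134]
340 20 [ 1.061 -0.088  0.164]
198 188 [0.616 0.265 0.163]
206 225 [0.537 0.264 0.062]
```

View pics/c0.png

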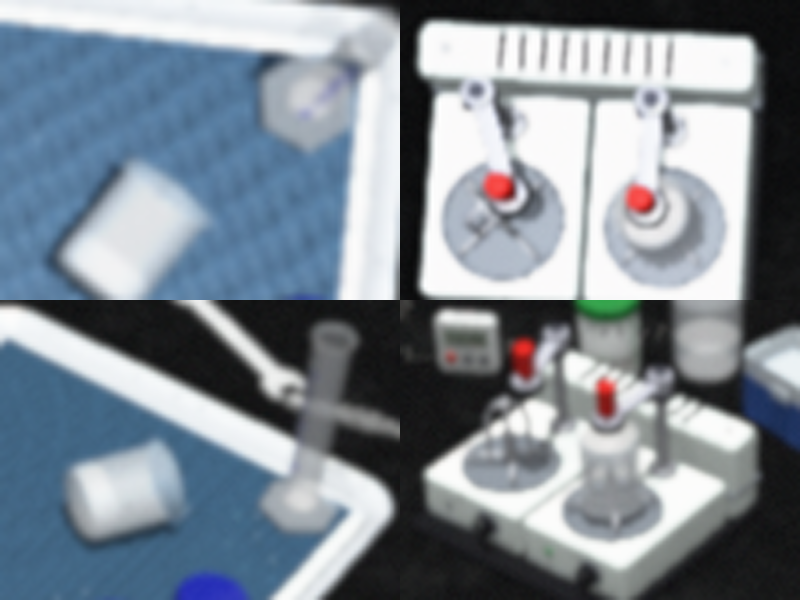

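The crop confirms the choice: the translucent beaker lies with its mouth toward the upper right, away from the robot. The left place is empty with only the peg, and its arm is over it. The tool can't be tilted, so I'll have to turn the beaker in the grip against a raised edge. The dryer housing's left edge, 58 mm high, suits that.

Run:
```python
from h import *
pt=cv2.imread("pics/top0.png"); ps=cv2.imread("pics/scene0.png")
It,Is=camera_info("top"),camera_info("scene")
C=cloud(np.load("pics/top0.npy"),It)
def reds(p,box):
    x0,y0,x1,y1=box; h=cv2.cvtColor(p,cv2.COLOR_BGR2HSV)
    m=(((h[...,0]<8)|(h[...,0]>172))&(h[...,1]>140)&(h[...,2]>90)).astype(np.uint8); k=np.zeros_like(m); k[y0:y1,x0:x1]=m[y0:y1,x0:x1]
    n,l,s,c=cv2.connectedComponentsWithStats(k); return [(s[i].tolist(),c[i].round(1)) for i in range(1,n) if s[i,4]>8]
rt,rs=reds(pt,(185,195,260,235)),reds(ps,(255,165,310,205)); print(rt,rs)
def tri(a,b):
    ra,ca=rays(It,[a]); rb,cb=rays(Is,[b]); A=np.c_[ra[0],-rb[0]]; t=np.linalg.lstsq(A,cb-ca,rcond=None)[0]
    pa,pb=ca+ra[0]*t[0],cb+rb[0]*t[1]; return (pa+pb)/2,np.linalg.norm(pa-pb)
for a,b in zip(sorted(rt,key=lambda r:r[1][0]),sorted(rs,key=lambda r:r[1][0])): print(tri(a[1],b[1]))
def rect(zlo,zhi,xr,yr):
    m=(C[...,2]>zlo)&(C[...,2]<zhi)&(C[...,0]>xr[0])&(C[...,0]<xr[1])&(C[...,1]>yr[0])&(C[...,1]<yr[1])
    P=C[m]; print(len(P),np.median(P[:,2]),cv2.minAreaRect(np.float32(P[:,:2]*1000)))
rect(.090,.102,(.6,.75),(.05,.4)); rect(.052,.064,(.42,.75),(.05,.4))
m=(C[...,2]>.025)&(C[...,2]<.09)&(np.hypot(C[...,0]-.55,C[...,1]+.25)<.06); P=C[m]
print("beaker",len(P),P.mean(0),P[:,2].max(),cv2.minAreaRect(np.float32(P[:,:2]*1000)))
```

```text
[([198, 207, 8, 7, 38], array([201.3, 210.2])), ([237, 211, 6, 6, 31], array([239.4, 213.4]))] [([266, 176, 7, 10, 53], array([269. , 180.1])), ([291, 188, 4, 9, 27], array([292.1, 191.8]))]
(array([0.55638728, 0.25079886, 0.18119623]), np.float64(0.0006395063722033445))
(array([0.55038431, 0.15776619, 0.1763372 ]), np.float64(0.00038849746273686257))
1229 0.09580319729574782 ((652.5174560546875, 211.68341064453125), (238.36485290527344, 70.76237487792969), 87.63784790039062)
3419 0.05817737225254649 ((583.7843017578125, 211.9232177734375), (235.65151977539062, 186.32591247558594), 88.30387878417969)
beaker 536 [ 0.55067581 -0.24684746  0.05623674] 0.07131419739462452 ((551.0087280273438, -246.79742431640625), (55.76908874511719, 70.07009887695312), 49.92171096801758)
```

>>> servo_tool(
  rows=[
    {"offset":[-1,-0.35,-0.13],"yaw":-0.119,"claw":0},
    {"offset":[-1,-0.35,-0.13],"yaw":-0.119,"claw":0},
    {"offset":[-1,-0.35,-0.13],"yaw":-0.119,"claw":0},
  ],
)

```text
time: 0.52
ee_pos: [0.283, 0.4414, 0.2668]
tcp_rot: [180.0, 0.0, 180.0]
wrist_force: [-1.1, -0.1, 0.7]
opening: 0.0856
grasp_force: 0.0
```

>>> servo_tool(
  rows=[
    {"offset":[-1,-1,-0.4],"yaw":0,"claw":0.4},
    {"offset":[-1,-1,-0.4],"yaw":0,"claw":0.4},
    {"offset":[-1,-1,-0.4],"yaw":0,"claw":0.4},
  ],
)

```text
time: 0.9
ee_pos: [0.3825, 0.3417, 0.307]
tcp_rot: [180.0, 0.0, 179.8]
wrist_force: [-0.3, -0.2, 0.6]
opening: 0.0508
grasp_force: 0.0
```

>>> servo_tool(
  rows=[
    {"offset":[-1,-0.9,0],"yaw":0,"claw":0.5},
    {"offset":[-1,-0.9,0],"yaw":0,"claw":0.5},
    {"offset":[-1,-0.9,0],"yaw":0,"claw":0.5},
    {"offset":[-1,-0.9,0],"yaw":0,"claw":0.5},
  ],
)

```text
time: 1.4
ee_pos: [0.4812, 0.2532, 0.3058]
tcp_rot: [-180.0, -0.1, 179.9]
wrist_force: [-1.0, 0.1, 0.1]
opening: 0.0426
grasp_force: 0.0
```

Run:
```python
from h import *
p,d,I=snap("wrist"); cv2.imwrite("pics/w1.png",p[:,:,::-1]); np.savez("pics/w1.npz",d=d,T=I["cam_to_world"])
```

```text
(no output)
```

View pics/w1.png

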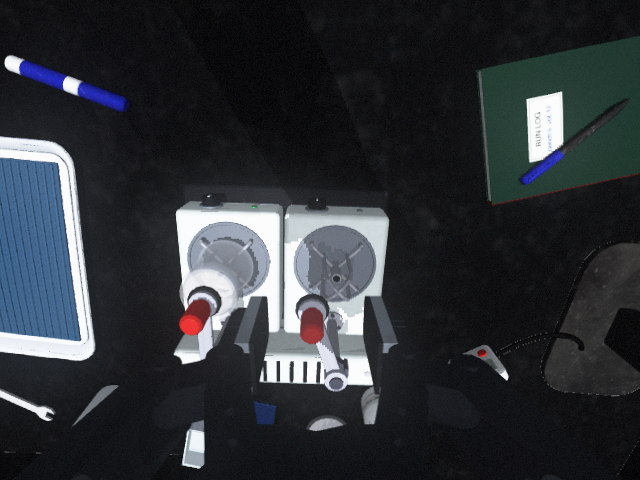

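The wrist view is clear. The empty place's disc is centred at about (335,263), its post top is at (336,381) and its red knob at (313,331). The busy disc is centred at (228,258) with its knob at (191,322). Next I'll convert these pixels to world points.

Run:
```python
from h import *
z=np.load("pics/w1.npz"); I=camera_info("wrist"); I["cam_to_world"]=z["T"]; p=cv2.imread("pics/w1.png")
C=cloud(z["d"],I)
h=cv2.cvtColor(p,cv2.COLOR_BGR2HSV)
g=cv2.cvtColor(p,cv2.COLOR_BGR2GRAY)
# disc edge: minEnclosing via blue-ish gray vs white
m=((g>90)&(g<165)).astype(np.uint8); m=cv2.morphologyEx(m,cv2.MORPH_OPEN,np.ones((3,3)))
for x0,x1 in((286,388),(180,283)):
    k=np.zeros_like(m);k[212:318,x0:x1]=m[212:318,x0:x1]
    c=max(cv2.findContours(k,0,1)[0],key=cv2.contourArea); hull=cv2.convexHull(c); e=cv2.fitEllipse(hull)
    print(e,onz(I,[e[0]],.0585),onz(I,[[e[0][0]-e[1][1]/2,e[0][1]],[e[0][0]+e[1][1]/2,e[0][1]]],.0585)[:,1])
print("hinge",C[381,336],onz(I,[[336,381]],.16),"knobtop",onz(I,[[312.5,335]],.19),C[330,313],C[382,328],C[370,330])
# housing corners
m=g>150; m=m.astype(np.uint8)
print("front-left corner",onz(I,[[388,212]],.058),"front-right",onz(I,[[178,209]],.058), "gap front",onz(I,[[285,207]],.058),"back left",onz(I,[[385,332]],.058))
P=C[(C[...,2]>.05)&(C[...,2]<.066)&(C[...,0]<.6)&(C[...,1]>.05)&(C[...,1]<.36)]; print(len(P),cv2.minAreaRect(np.float32(P[:,:2]*1000)))
print([C[v,u].round(3) for u,v in((337,278),(335,235),(300,262),(370,262),(345,310))])
```

```text
((335.27349853515625, 263.1730041503906), (77.21065521240234, 80.56167602539062), 85.05488586425781) [[0.55266122 0.2764689  0.0585    ]] [0.23182719 0.32119889]
((224.01690673828125, 262.8082275390625), (59.6513786315918, 83.37846374511719), 127.94491577148438) [[0.55206272 0.15292068 0.0585    ]] [0.10608817 0.19935332]
hinge [0.62253879 0.27279159 0.16468964] [[0.62659526 0.27311867 0.16      ]] knobtop [[0.55664304 0.2521531  0.19      ]] [0.55199847 0.25255787 0.1902409 ] [0.62539175 0.26569615 0.16266039] [0.61749438 0.26766393 0.1559762 ]
front-left corner [[0.49432178 0.33140236 0.058     ]] front-right [[0.49047326 0.10884737 0.058     ]] gap front [[0.48873257 0.22257997 0.058     ]] back left [[0.64241672 0.33757147 0.058     ]]
13215 ((548.3640747070312, 216.77346801757812), (232.2307586669922, 106.90045166015625), 87.8287124633789)
[array([0.553, 0.276, 0.095]), array([0.519, 0.276, 0.06 ]), array([0.551, 0.237, 0.059]), array([0.552, 0.315, 0.058]), array([0.613, 0.289, 0.057])]
```

>>> servo_tool(
  rows=[
    {"offset":[-0.73,-0.01,0],"yaw":0,"claw":0.5},
    {"offset":[-0.73,-0.01,0.4],"yaw":0,"claw":0.5},
    {"offset":[-0.73,-0.01,0.8],"yaw":0,"claw":0.5},
    {"offset":[-0.73,-0.01,0.8],"yaw":0,"claw":0.5},
  ],
)

```text
time: 1.95
ee_pos: [0.552, 0.2529, 0.2232]
tcp_rot: [-179.9, -0.3, -179.9]
wrist_force: [-0.1, 0.2, 1.0]
opening: 0.0425
grasp_force: 0.0
```

>>> servo_tool(
  rows=[
    {"offset":[0,0,0.2],"yaw":0,"claw":0.5},
    {"offset":[0,0,0.38],"yaw":0,"claw":0.5},
    {"offset":[0,0,0.38],"yaw":0,"claw":0.8},
    {"offset":[0,0,0.38],"yaw":0,"claw":1},
    {"offset":[0,0,0.38],"yaw":0,"claw":1},
    {"offset":[0,0,0.38],"yaw":0,"claw":1},
  ],
  squeeze=30,
)

```text
time: 2.7
ee_pos: [0.5538, 0.2524, 0.1903]
tcp_rot: [179.9, 0.1, -180.0]
wrist_force: [-5.5, 0.2, 6.6]
opening: 0.0179
grasp_force: 31.0
```

>>> servo_tool(
  rows=[
    {"offset":[-0.04,-0.1,-0.02],"yaw":0,"claw":1},
    {"offset":[-0.09,-0.185,-0.02],"yaw":0,"claw":1},
    {"offset":[-0.15,-0.27,-0.02],"yaw":0,"claw":1},
    {"offset":[-0.22,-0.335,-0.02],"yaw":0,"claw":1},
    {"offset":[-0.3,-0.4,-0.02],"yaw":0,"claw":1},
    {"offset":[-0.39,-0.445,-0.02],"yaw":0,"claw":1},
    {"offset":[-0.485,-0.485,-0.02],"yaw":0,"claw":1},
    {"offset":[-0.58,-0.505,-0.02],"yaw":0,"claw":1},
    {"offset":[-0.58,-0.505,-0.02],"yaw":0,"claw":1},
  ],
)

```text
time: 3.82
ee_pos: [0.6127, 0.2012, 0.1908]
tcp_rot: [-180.0, 0.0, 180.0]
wrist_force: [-3.8, -0.6, 1.1]
opening: 0.0174
grasp_force: 31.9
```

>>> servo_tool(
  rows=[
    {"offset":[0,0,0],"yaw":0,"claw":0.65},
    {"offset":[0,0,0],"yaw":0,"claw":0.65},
    {"offset":[0,0,-0.5],"yaw":0,"claw":0.65},
    {"offset":[0,0,-1],"yaw":0,"claw":0.65},
    {"offset":[0,0,-1],"yaw":0,"claw":0.65},
  ],
)

```text
time: 4.45
ee_pos: [0.613, 0.2017, 0.2954]
tcp_rot: [179.9, 0.4, 180.0]
wrist_force: [0.4, 0.2, -1.0]
opening: 0.0296
grasp_force: 0.0
```

>>> servo_tool(
  rows=[
    {"offset":[0,-0.3,0],"yaw":0.6,"claw":0.5},
    {"offset":[0,-1,0],"yaw":0.6,"claw":0.3},
    {"offset":[0,-1,0],"yaw":0.6,"claw":0},
    {"offset":[0,-1,0],"yaw":0.6,"claw":0},
    {"offset":[0,-1,0],"yaw":0.6,"claw":0},
    {"offset":[0,-1,0],"yaw":0.6,"claw":0},
    {"offset":[0,-1,0],"yaw":0.6,"claw":0},
    {"offset":[0,-1,0],"yaw":0.6,"claw":0},
    {"offset":[0,-1,0],"yaw":0.6,"claw":0},
    {"offset":[0,-1,0],"yaw":0.6,"claw":0},
    {"offset":[0,-1,0],"yaw":0.6,"claw":0},
  ],
)

```text
time: 5.82
ee_pos: [0.6121, 0.1014, 0.2898]
tcp_rot: [-180.0, 0.0, 72.0]
wrist_force: [-0.0, -0.5, -0.2]
opening: 0.0854
grasp_force: 0.0
```

>>> servo_tool(
  rows=[
    {"offset":[-1,-0.2,0],"yaw":0.622,"claw":0},
    {"offset":[-1,-0.2,0],"yaw":0.622,"claw":0},
    {"offset":[-1,-0.2,0],"yaw":0.622,"claw":0},
    {"offset":[-1,-0.2,0],"yaw":0.622,"claw":0},
    {"offset":[-1,-0.2,0],"yaw":0.622,"claw":0},
    {"offset":[-1,-0.2,0],"yaw":0.622,"claw":0},
    {"offset":[-1,-0.2,0],"yaw":0.622,"claw":0},
    {"offset":[-1,-0.2,0],"yaw":0.622,"claw":0},
    {"offset":[-1,-0.2,0],"yaw":0.622,"claw":0},
    {"offset":[-1,-0.2,0],"yaw":0.622,"claw":0},
    {"offset":[-1,-0.2,0],"yaw":0.622,"claw":0},
  ],
)

```text
time: 7.2
ee_pos: [0.5287, -0.1136, 0.2899]
tcp_rot: [-171.7, 1.2, -15.8]
wrist_force: [0.1, -0.2, -0.5]
opening: 0.0857
grasp_force: 0.0
```

>>> servo_tool(
  rows=[
    {"offset":[1,1,0],"yaw":0,"claw":0},
    {"offset":[1,1,0],"yaw":0,"claw":0},
    {"offset":[1,1,0],"yaw":0,"claw":0},
    {"offset":[1,1,0],"yaw":0,"claw":0},
  ],
)

```text
time: 7.7
ee_pos: [0.5978, -0.2362, 0.2721]
tcp_rot: [-171.7, 1.3, -15.9]
wrist_force: [-1.0, 0.2, -0.1]
opening: 0.0852
grasp_force: 0.0
```

Run:
```python
from h import *
o=get_obs(); print(o["q"].round(2),o["ee_pos"],o["tcp_rot"])
p,d,I=snap("wrist"); cv2.imwrite("pics/w2.png",p[:,:,::-1]); np.savez("pics/w2.npz",d=d,T=I["cam_to_world"])
```

```text
[-24.82  21.76  31.83 102.68   7.98 170.96] [ 0.59784462 -0.23622865  0.27208768] [-171.70960214    1.3314887   -15.86358519]
```

View pics/w2.png

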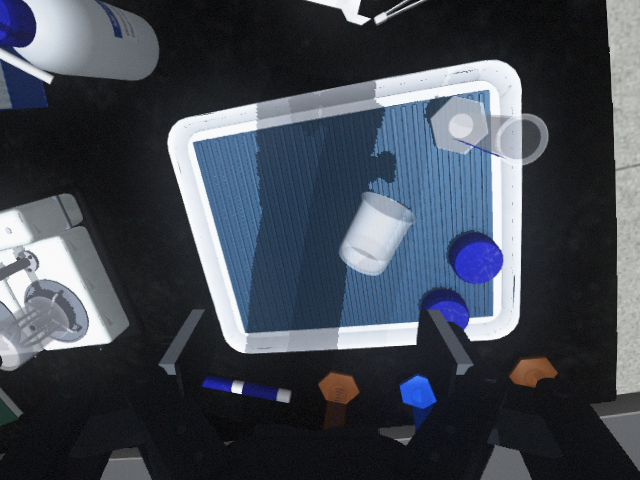

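Wrist view: the beaker's foot is at about (362,258) and its mouth at about (388,210), the cylinder's foot is at (460,125), and the blue lids are at (475,258) and (447,308). Joint 6 hit its range limit, which caused the small tilt. I'll approach from the other side instead, at yaw 140. Next I'll measure the beaker.

Run:
```python
from h import *
z=np.load("pics/w2.npz"); I=camera_info("wrist"); I["cam_to_world"]=z["T"]; C=cloud(z["d"],I)
p=cv2.imread("pics/w2.png"); b=p.astype(int); sat=b.max(2)-b.min(2)
m=((sat<50)&(b.min(2)>70)).astype(np.uint8); k=np.zeros_like(m); k[185:285,330:425]=m[185:285,330:425]
k=cv2.morphologyEx(k,cv2.MORPH_CLOSE,np.ones((7,7))); n,l,s,c=cv2.connectedComponentsWithStats(k); i=1+s[1:,4].argmax(); print(s[i],c[i])
v,u=np.nonzero(l==i)
for zz in(.036,.05): print(zz,cv2.minAreaRect(np.float32(onz(I,np.c_[u,v],zz)[:,:2]*1000)))
P=C[l==i]; P=P[P[:,2]>.03]; print(len(P),np.median(P,0),np.percentile(P[:,2],[5,50,95,99]),cv2.minAreaRect(np.float32(P[:,:2]*1000)))
a=np.array([np.cos(np.radians(-40)),np.sin(np.radians(-40))]); t=(P[:,:2]-[.551,-.247])@a
for lo in np.arange(-.04,.04,.01):
    q=P[(t>=lo)&(t<lo+.01)]; 
    if len(q)>20: w=(q[:,:2]-[.551,-.247])@[-a[1],a[0]]; print(round(lo,3),len(q),q[:,2].max().round(4),w.min().round(4),w.max().round(4))
print("foot,mouth px",onz(I,[[362,258],[388,210]],.036))
print("lids",C[258,475],C[308,447],"cyl",C[125,460])
```

```text
[ 339  192   77   84 3990] [374.6443609  233.28671679]
0.036 ((552.9172973632812, -247.4935302734375), (59.18414306640625, 86.72737121582031), 48.57143020629883)
0.05 ((557.8189697265625, -248.60604858398438), (56.83616256713867, 83.28657531738281), 48.5714111328125)
3235 [ 0.55642237 -0.24736187  0.05892677] [0.0443759  0.05892677 0.06382822 0.06597032] ((552.7813720703125, -248.80416870117188), (58.2310676574707, 69.86671447753906), 51.432899475097656)
-0.04 39 0.06 -0.0177 0.0199
-0.03 402 0.0614 -0.0245 0.0259
-0.02 456 0.0624 -0.0261 0.0261
-0.01 487 0.0632 -0.0261 0.0263
0.0 490 0.0639 -0.0259 0.0266
0.01 515 0.0649 -0.0256 0.0267
0.02 531 0.0657 -0.0255 0.0273
0.03 315 0.0682 -0.0285 0.0297
foot,mouth px [[ 0.53056195 -0.23152302  0.036     ]
 [ 0.57573257 -0.2689369   0.036     ]]
lids [ 0.50366667 -0.34422519  0.03175279] [ 0.45124316 -0.30767568  0.03266251] cyl [ 0.64240649 -0.34160783  0.06985822]
```

The last turn ran into joint 6's range and left the tool tilted by 8°. A mirrored move at the opposite limit should remove that tilt, so I'll unwind first.

>>> servo_tool(
  rows=[
    {"offset":[-0.25,0.17,-0.2],"yaw":-0.6,"claw":0},
    {"offset":[-0.25,0.17,-0.2],"yaw":-0.6,"claw":0},
    {"offset":[-0.25,0.17,-0.2],"yaw":-0.6,"claw":0},
    {"offset":[-0.25,0.17,-0.2],"yaw":-0.6,"claw":0},
    {"offset":[-0.25,0.17,-0.2],"yaw":-0.6,"claw":0},
    {"offset":[-0.25,0.17,-0.2],"yaw":-0.6,"claw":0},
    {"offset":[-0.25,0.17,-0.2],"yaw":-0.6,"claw":0},
    {"offset":[-0.25,0.17,-0.2],"yaw":-0.6,"claw":0},
    {"offset":[-0.25,0.17,-0.2],"yaw":-0.6,"claw":0},
    {"offset":[-0.25,0.17,-0.2],"yaw":-0.6,"claw":0},
    {"offset":[-0.25,0.17,-0.2],"yaw":-0.6,"claw":0},
  ],
)

```text
time: 9.12
ee_pos: [0.5683, -0.2462, 0.2927]
tcp_rot: [178.5, -8.2, 92.2]
wrist_force: [0.3, -0.3, 1.1]
opening: 0.0858
grasp_force: 0.0
```

>>> servo_tool(
  rows=[
    {"offset":[0,0,0],"yaw":-0.6,"claw":0},
    {"offset":[0,0,0],"yaw":-0.6,"claw":0},
    {"offset":[0,0,0],"yaw":-0.6,"claw":0},
    {"offset":[0,0,0],"yaw":-0.6,"claw":0},
    {"offset":[0,0,0],"yaw":-0.6,"claw":0},
    {"offset":[0,0,0],"yaw":-0.6,"claw":0},
    {"offset":[0,0,0],"yaw":-0.6,"claw":0},
    {"offset":[0,0,0],"yaw":-0.6,"claw":0},
    {"offset":[0,0,0],"yaw":-0.6,"claw":0},
    {"offset":[0,0,0],"yaw":-0.6,"claw":0},
    {"offset":[0,0,0],"yaw":-0.6,"claw":0},
  ],
)

```text
time: 10.5
ee_pos: [0.5684, -0.2468, 0.2921]
tcp_rot: [172.6, 3.8, -160.5]
wrist_force: [-0.7, 0.2, -0.1]
opening: 0.0853
grasp_force: 0.0
```

>>> servo_tool(
  rows=[
    {"offset":[0,0,0],"yaw":-0.41,"claw":0},
    {"offset":[0,0,0],"yaw":-0.41,"claw":0},
    {"offset":[0,0,0],"yaw":-0.41,"claw":0},
    {"offset":[0,0,0],"yaw":-0.41,"claw":0},
    {"offset":[0,0,0],"yaw":-0.41,"claw":0},
    {"offset":[0,0,0],"yaw":-0.41,"claw":0},
    {"offset":[0,0,0],"yaw":-0.41,"claw":0},
    {"offset":[0,0,0],"yaw":-0.41,"claw":0},
  ],
)

```text
time: 11.5
ee_pos: [0.5685, -0.2471, 0.2919]
tcp_rot: [-178.4, 8.2, -86.5]
wrist_force: [0.1, -0.0, 0.0]
opening: 0.0854
grasp_force: 0.0
```

>>> servo_tool(
  rows=[
    {"offset":[-1,0.2,0],"yaw":-0.622,"claw":0},
    {"offset":[-1,0.2,0],"yaw":-0.622,"claw":0},
    {"offset":[-1,0.2,0],"yaw":-0.622,"claw":0},
    {"offset":[-1,0.2,0],"yaw":-0.622,"claw":0},
    {"offset":[-1,0.2,0],"yaw":-0.622,"claw":0},
    {"offset":[-1,0.2,0],"yaw":-0.622,"claw":0},
    {"offset":[-1,0.2,0],"yaw":-0.622,"claw":0},
    {"offset":[-1,0.2,0],"yaw":-0.622,"claw":0},
    {"offset":[-1,0.2,0],"yaw":-0.622,"claw":0},
    {"offset":[-1,0.2,0],"yaw":-0.622,"claw":0},
    {"offset":[-1,0.2,0],"yaw":-0.622,"claw":0},
  ],
)

```text
time: 12.88
ee_pos: [0.5473, -0.0092, 0.3055]
tcp_rot: [179.5, -2.2, -1.2]
wrist_force: [0.8, -0.8, -0.7]
opening: 0.0853
grasp_force: 0.0
```

Run:
```python
from h import *
o=get_obs(); print(o["q"].round(2),o["ee_pos"],Ro.from_euler("xyz",o["tcp_rot"],degrees=True).as_matrix().round(3))
```

```text
[  -0.7     3.92   14.79   98.63   -0.54 -179.46] [ 0.54726132 -0.00917157  0.30545974] [[ 0.999 -0.022  0.039]
 [-0.022 -1.    -0.01 ]
 [ 0.039  0.009 -0.999]]
```

>>> servo_tool(
  rows=[
    {"offset":[0.03,1,0],"yaw":0.61,"claw":0},
    {"offset":[0.03,1,0],"yaw":0.61,"claw":0},
    {"offset":[0.03,1,0],"yaw":0.61,"claw":0},
    {"offset":[0.03,1,0],"yaw":0.61,"claw":0},
    {"offset":[0.03,1,0],"yaw":0.61,"claw":0},
    {"offset":[0.03,1,0],"yaw":0.61,"claw":0},
    {"offset":[0.03,1,0],"yaw":0.61,"claw":0},
    {"offset":[0.03,1,0],"yaw":0.61,"claw":0},
    {"offset":[0.03,1,0],"yaw":0.61,"claw":0},
    {"offset":[0.03,1,0],"yaw":0.61,"claw":0},
    {"offset":[0.03,1,0],"yaw":0.61,"claw":0},
  ],
)

```text
time: 14.25
ee_pos: [0.5488, -0.1101, 0.3065]
tcp_rot: [-177.7, 0.3, -111.4]
wrist_force: [0.1, 0.7, -0.1]
opening: 0.0855
grasp_force: 0.0
```

>>> servo_tool(
  rows=[
    {"offset":[0.91,-0.41,0],"yaw":0.606,"claw":0},
    {"offset":[0.91,-0.41,0],"yaw":0.606,"claw":0},
    {"offset":[0.91,-0.41,0],"yaw":0.606,"claw":0},
    {"offset":[0.91,-0.41,0],"yaw":0.606,"claw":0},
    {"offset":[0.91,-0.41,0],"yaw":0.606,"claw":0},
    {"offset":[0.91,-0.41,0],"yaw":0.606,"claw":0},
    {"offset":[0.91,-0.41,0],"yaw":0.606,"claw":0},
    {"offset":[0.91,-0.41,0],"yaw":0.606,"claw":0},
    {"offset":[0.91,-0.41,0],"yaw":0.606,"claw":0},
    {"offset":[0.91,-0.41,0],"yaw":0.606,"claw":0},
    {"offset":[0.91,-0.41,0],"yaw":0.606,"claw":0},
  ],
)

```text
time: 15.62
ee_pos: [0.5551, -0.2097, 0.3076]
tcp_rot: [179.0, 2.0, 139.9]
wrist_force: [0.6, 0.3, 1.1]
opening: 0.0854
grasp_force: 0.0
```

Run:
```python
from h import *
o=get_obs(); R=Ro.from_euler("xyz",o["tcp_rot"],degrees=True).as_matrix(); print(o["q"].round(2),o["ee_pos"],R.round(3))
for g in([.554,-.2496,.10],[.554,-.2496,.036]): print(R.T@(np.array(g)-o["ee_pos"])*10)
```

```text
[-20.83  10.54  22.36  99.56   0.28  19.3 ] [ 0.55505039 -0.20973861  0.3076333 ] [[-0.764  0.644  0.039]
 [ 0.644  0.765 -0.009]
 [-0.036  0.018 -0.999]]
[-0.17475781 -0.34841924  2.07803409]
[-0.15194481 -0.35976259  2.71752677]
```

>>> servo_tool(
  rows=[
    {"offset":[-0.17,-0.35,0.5],"yaw":0,"claw":0},
    {"offset":[-0.17,-0.35,0.95],"yaw":0,"claw":0},
    {"offset":[-0.17,-0.35,0.95],"yaw":0,"claw":0},
  ],
)

```text
time: 16.0
ee_pos: [0.5478, -0.2481, 0.209]
tcp_rot: [179.1, 1.7, 140.2]
wrist_force: [-0.0, -0.2, 0.3]
opening: 0.0856
grasp_force: 0.0
```

>>> servo_tool(
  rows=[
    {"offset":[0.01,0,0.5],"yaw":0,"claw":0},
    {"offset":[0.01,0,0.95],"yaw":0,"claw":0},
    {"offset":[0.01,0,0.95],"yaw":0,"claw":0},
    {"offset":[0.01,0,0.95],"yaw":0,"claw":0},
  ],
)

```text
time: 16.5
ee_pos: [0.5536, -0.2491, 0.1211]
tcp_rot: [178.9, 2.2, 140.2]
wrist_force: [0.2, -0.9, 0.9]
opening: 0.0855
grasp_force: 0.0
```

>>> servo_tool(
  rows=[
    {"offset":[0.01,-0.01,0.4],"yaw":0,"claw":0},
    {"offset":[0.01,-0.01,0.7],"yaw":0,"claw":0},
    {"offset":[0.01,-0.01,0.81],"yaw":0,"claw":0},
    {"offset":[0.01,-0.01,0.81],"yaw":0,"claw":0},
  ],
)

```text
time: 17.0
ee_pos: [0.5548, -0.25, 0.0382]
tcp_rot: [179.0, 2.1, 140.2]
wrist_force: [-0.4, -0.3, 0.9]
opening: 0.085
grasp_force: 0.0
```

Run:
```python
from h import *
p,d,I=snap("wrist"); cv2.imwrite("pics/w3.png",p[:,:,::-1])
```

```text
(no output)
```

View pics/w3.png

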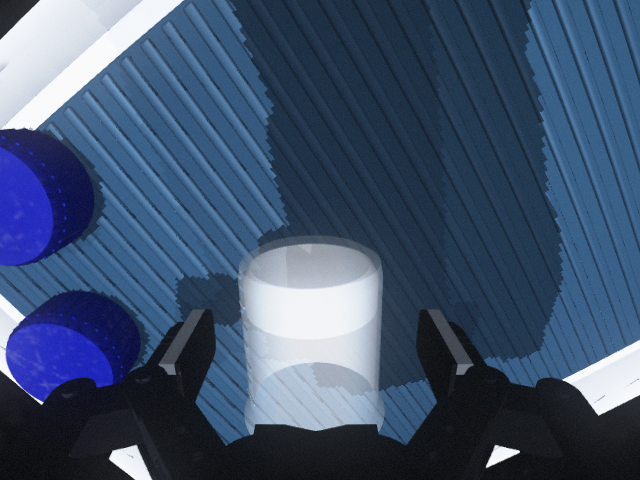

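The open jaws straddle the beaker evenly and are aligned with it. The pads are at columns 200 and 435, with the body between columns 240 and 382, and the lids are clear. Now I'll close and lift.

>>> servo_tool(
  rows=[
    {"offset":[0,0,0],"yaw":0,"claw":0.3},
    {"offset":[0,0,0],"yaw":0,"claw":1},
    {"offset":[0,0,0],"yaw":0,"claw":1},
    {"offset":[0,0,0],"yaw":0,"claw":1},
    {"offset":[0,0,0],"yaw":0,"claw":1},
  ],
  squeeze=25,
)

```text
time: 17.68
ee_pos: [0.5546, -0.2501, 0.0383]
tcp_rot: [179.0, 2.2, 140.2]
wrist_force: [-2.5, -0.6, 5.6]
opening: 0.056
grasp_force: 25.7
```

>>> servo_tool(
  rows=[
    {"offset":[0,0,-0.4],"yaw":0,"claw":1},
    {"offset":[0,0,-0.9],"yaw":0,"claw":1},
    {"offset":[0,0,-1],"yaw":0,"claw":1},
    {"offset":[0,0,-1],"yaw":0,"claw":1},
  ],
)

```text
time: 18.18
ee_pos: [0.5505, -0.249, 0.1372]
tcp_rot: [179.0, 2.1, 140.2]
wrist_force: [-0.3, 0.8, -1.1]
opening: 0.0559
grasp_force: 27.1
```

Run:
```python
from h import *
o=get_obs(); print(o["ee_pos"],o["opening"],o["grasp_force"])
p,d,I=snap("wrist"); cv2.imwrite("pics/w4.png",p[:,:,::-1])
b=p.astype(int); C=cloud(d,I)
R=Ro.from_euler("xyz",o["tcp_rot"],degrees=True).as_matrix()
Q=(C.reshape(-1,3)-o["ee_pos"])@R   # tool coords
k=(abs(Q[:,1])<.012)&(Q[:,0]>-.02)&(Q[:,0]<.07)&(Q[:,2]>-.06)&(Q[:,2]<.05); q=Q[k]; print(len(q))
for x in np.arange(-.02,.07,.01):
    s=q[(q[:,0]>=x)&(q[:,0]<x+.01)]
    if len(s): print(round(x,2),len(s),np.percentile(s[:,2],[0,5,50,95]).round(4))
```

```text
[ 0.55053208 -0.24895408  0.13719431] 0.055889194384741714 27.073366375238237
16522
-0.02 1293 [-0.0254 -0.0246 -0.0234 -0.0214]
-0.01 1642 [-0.0253 -0.0244 -0.0231 -0.0211]
0.0 1794 [-0.0524 -0.0242 -0.0228 -0.0209]
0.01 4880 [-0.06   -0.0594 -0.0523 -0.021 ]
0.02 2088 [-0.0246 -0.0235 -0.0222 -0.0203]
0.03 4825 [-0.0244 -0.0223 -0.0153  0.019 ]
```

>>> servo_tool(
  rows=[
    {"offset":[0.1,0.1,-0.6],"yaw":0,"claw":1},
    {"offset":[0.5,0.6,-1],"yaw":0,"claw":1},
    {"offset":[0.6,1,-1],"yaw":0,"claw":1},
    {"offset":[0.6,1,-1],"yaw":0,"claw":1},
  ],
)

```text
time: 18.73
ee_pos: [0.5649, -0.1298, 0.235]
tcp_rot: [179.0, 2.0, 140.4]
wrist_force: [-0.0, -0.5, -1.4]
opening: 0.0557
grasp_force: 27.3
```

>>> servo_tool(
  rows=[
    {"offset":[0.4,0.4,-0.3],"yaw":0,"claw":1},
    {"offset":[0.8,0.7,-0.5],"yaw":0,"claw":1},
    {"offset":[0.9,0.8,-0.5],"yaw":0,"claw":1},
    {"offset":[0.9,0.8,-0.5],"yaw":0,"claw":1},
  ],
)

```text
time: 19.23
ee_pos: [0.5442, -0.013, 0.2826]
tcp_rot: [179.1, 2.0, 140.3]
wrist_force: [-0.7, 0.9, -0.2]
opening: 0.0559
grasp_force: 27.3
```

>>> servo_tool(
  rows=[
    {"offset":[0.4,0.3,0],"yaw":0,"claw":1},
    {"offset":[0.8,0.6,0],"yaw":0,"claw":1},
    {"offset":[1,0.8,0],"yaw":0,"claw":1},
    {"offset":[1,0.8,0],"yaw":0,"claw":1},
  ],
)

```text
time: 19.73
ee_pos: [0.5188, 0.1124, 0.2803]
tcp_rot: [179.1, 2.0, 140.3]
wrist_force: [0.4, -1.4, 0.5]
opening: 0.0561
grasp_force: 27.3
```

>>> servo_tool(
  rows=[
    {"offset":[0.4,0.3,0],"yaw":-0.36,"claw":1},
    {"offset":[0.8,0.6,0],"yaw":-0.36,"claw":1},
    {"offset":[1,0.8,0],"yaw":-0.36,"claw":1},
    {"offset":[1,0.8,0],"yaw":-0.36,"claw":1},
    {"offset":[1,0.8,0],"yaw":-0.36,"claw":1},
    {"offset":[1,0.8,0],"yaw":-0.36,"claw":1},
    {"offset":[1,0.8,0],"yaw":-0.36,"claw":1},
  ],
)

```text
time: 20.6
ee_pos: [0.4939, 0.2361, 0.2788]
tcp_rot: [-178.6, 1.7, -155.1]
wrist_force: [-0.3, -0.3, -1.1]
opening: 0.0556
grasp_force: 27.3
```

>>> servo_tool(
  rows=[
    {"offset":[-0.3,0.4,0],"yaw":-0.361,"claw":1},
    {"offset":[-0.6,0.8,0],"yaw":-0.361,"claw":1},
    {"offset":[-0.7,1,0],"yaw":-0.361,"claw":1},
    {"offset":[-0.7,1,0],"yaw":-0.361,"claw":1},
    {"offset":[-0.7,1,0],"yaw":-0.361,"claw":1},
    {"offset":[-0.7,1,0],"yaw":-0.361,"claw":1},
    {"offset":[-0.7,1,0],"yaw":-0.361,"claw":1},
    {"offset":[-0.7,1,0],"yaw":-0.361,"claw":1},
  ],
)

```text
time: 21.6
ee_pos: [0.5147, 0.3575, 0.2792]
tcp_rot: [-177.8, -0.5, -90.4]
wrist_force: [0.8, 0.5, -1.5]
opening: 0.0558
grasp_force: 27.3
```

Run:
```python
from h import *
p,d,I=snap("wrist"); o=get_obs(); C=cloud(d,I); cv2.imwrite("pics/w5.png",p[:,:,::-1])
R=Ro.from_euler("xyz",o["tcp_rot"],degrees=True).as_matrix(); print(o["q"].round(1),R.round(3))
# housing left edge from depth: points at top z~.058
P=C[(C[...,2]>.05)&(C[...,2]<.064)&(C[...,1]<.36)&(C[...,1]>.2)]
for x in np.arange(.49,.62,.02):
    s=P[(P[:,0]>=x)&(P[:,0]<x+.02)]
    if len(s): print(round(x,2),len(s),s[:,1].max().round(4))
Q=(C.reshape(-1,3)-o["ee_pos"])@R; q=Q[(abs(Q[:,1])<.012)&(Q[:,0]>.015)&(Q[:,0]<.06)&(Q[:,2]>-.03)&(Q[:,2]<.05)]
for x in np.arange(.02,.06,.005):
    s=q[(q[:,0]>=x)&(q[:,0]<x+.005)]
    if len(s): print(round(x,3),len(s),np.percentile(s[:,2],[0,50,95]).round(4))
P=C[(C[...,2]>.17)&(C[...,2]<.2)&(C[...,1]<.33)]; print("high",len(P),P.mean(0) if len(P) else 0)
```

```text
[ 35.5  15.2  24.7  98.   -1.7 -54.2] [[-0.006 -0.999  0.038]
 [-1.     0.005 -0.01 ]
 [ 0.009 -0.038 -0.999]]
0.49 2123 0.3338
0.51 3301 0.334
0.53 2944 0.333
0.55 2736 0.332
0.57 2800 0.3319
0.59 3100 0.331
0.61 2995 0.3299
0.02 1042 [-0.0244 -0.0221 -0.0202]
0.025 1154 [-0.0243 -0.0219 -0.0199]
0.03 3142 [-0.0241 -0.0152  0.0209]
0.035 1109 [-0.0194 -0.0122  0.0039]
high 122 [0.60706955 0.21139237 0.17518893]
```

The beaker is held firmly at 56 mm opening, with its foot 38 mm from the tool axis on the dryer side. The housing's left edge is at y = 0.3335, z = 0.058. I'll lower the foot over that edge so it pivots upward and the mouth swings down.

>>> servo_tool(
  rows=[
    {"offset":[-0.09,0,0.4],"yaw":0,"claw":1},
    {"offset":[-0.09,0,0.9],"yaw":0,"claw":1},
    {"offset":[-0.09,0,1],"yaw":0,"claw":1},
    {"offset":[-0.09,0,1],"yaw":0,"claw":1},
  ],
)

```text
time: 22.15
ee_pos: [0.5182, 0.366, 0.1802]
tcp_rot: [-177.8, -0.5, -90.1]
wrist_force: [-0.2, -0.1, -0.8]
opening: 0.0561
grasp_force: 27.3
```

>>> servo_tool(
  rows=[
    {"offset":[0,0,0.4],"yaw":0,"claw":1},
    {"offset":[0,0,0.7],"yaw":0,"claw":1},
    {"offset":[0,0,0.8],"yaw":0,"claw":1},
    {"offset":[0,0,0.8],"yaw":0,"claw":1},
  ],
)

```text
time: 22.65
ee_pos: [0.5217, 0.3657, 0.1012]
tcp_rot: [-177.7, -0.5, -90.0]
wrist_force: [-0.5, -0.6, -0.6]
opening: 0.0561
grasp_force: 27.3
```

>>> servo_tool(
  rows=[
    {"offset":[0,0,0.08],"yaw":0,"claw":1},
    {"offset":[0,0,0.14],"yaw":0,"claw":1},
    {"offset":[0,0,0.2],"yaw":0,"claw":1},
    {"offset":[0,0,0.2],"yaw":0,"claw":1},
  ],
)

```text
time: 23.15
ee_pos: [0.5225, 0.367, 0.0808]
tcp_rot: [-177.7, -0.3, -90.0]
wrist_force: [-0.1, 6.7, 4.0]
opening: 0.0559
grasp_force: 25.3
```

Run:
```python
from h import *
p,d,I=snap("wrist"); o=get_obs(); C=cloud(d,I); cv2.imwrite("pics/w6.png",p[:,:,::-1]); print(o["ee_pos"])
R=Ro.from_euler("xyz",o["tcp_rot"],degrees=True).as_matrix()
Q=(C.reshape(-1,3)-o["ee_pos"])@R; q=Q[(abs(Q[:,1])<.012)&(Q[:,0]>.005)&(Q[:,0]<.06)&(Q[:,2]>-.05)&(Q[:,2]<.03)]
for x in np.arange(.005,.06,.005):
    s=q[(q[:,0]>=x)&(q[:,0]<x+.005)]
    if len(s): print(round(x,3),len(s),np.percentile(s[:,2],[0,50,95]).round(4))
```

```text
[0.52255515 0.3669314  0.08094116]
0.005 915 [-0.05   -0.0247 -0.0228]
0.01 932 [-0.0276 -0.025  -0.0231]
0.015 981 [-0.0277 -0.0254 -0.0235]
0.02 1037 [-0.0279 -0.0258 -0.0238]
0.025 1405 [-0.0282 -0.0254 -0.0231]
0.03 4103 [-0.0265 -0.0107  0.0116]
0.035 978 [0.0039 0.0234 0.0255]
0.04 675 [0.0219 0.0237 0.0247]
0.045 686 [0.0212 0.0237 0.0248]
0.05 714 [0.0206 0.0233 0.0245]
0.055 741 [0.0203 0.0232 0.0243]
```

It is rotating with low forces. Continuing.

>>> servo_tool(
  rows=[
    {"offset":[0,0,0.05],"yaw":0,"claw":1},
    {"offset":[0,0,0.1],"yaw":0,"claw":1},
    {"offset":[0,0,0.14],"yaw":0,"claw":1},
    {"offset":[0,0,0.18],"yaw":0,"claw":1},
    {"offset":[0,0,0.18],"yaw":0,"claw":1},
  ],
)

```text
time: 23.82
ee_pos: [0.5235, 0.3675, 0.0629]
tcp_rot: [-177.6, -0.2, -89.9]
wrist_force: [1.7, 10.6, 1.7]
opening: 0.0554
grasp_force: 25.6
```

```bash
cat > m.py <<'E'
from h import *
def foot(tag):
    p,d,I=snap("wrist"); o=get_obs(); C=cloud(d,I); cv2.imwrite(f"pics/{tag}.png",p[:,:,::-1]); print(o["ee_pos"])
    R=Ro.from_euler("xyz",o["tcp_rot"],degrees=True).as_matrix()
    Q=(C.reshape(-1,3)-o["ee_pos"])@R; q=Q[(abs(Q[:,1])<.012)&(Q[:,0]>-.03)&(Q[:,0]<.06)&(Q[:,2]>-.055)&(Q[:,2]<.03)]
    for x in np.arange(-.03,.06,.005):
        s=q[(q[:,0]>=x)&(q[:,0]<x+.005)]
        if len(s)>20: print(round(x,3),len(s),np.percentile(s[:,2],[5,50,95]).round(4))
E
python3 -c "
from m import *; foot('w7')"
```

```text
[0.52351029 0.36746631 0.06300044]
-0.03 73 [-0.0202 -0.0191 -0.0166]
-0.025 274 [-0.0225 -0.0207 -0.0183]
-0.02 286 [-0.0251 -0.0235 -0.0213]
-0.015 330 [-0.0283 -0.0264 -0.024 ]
-0.01 397 [-0.0309 -0.029  -0.0268]
-0.005 418 [-0.0335 -0.0317 -0.0295]
0.0 490 [-0.0362 -0.0344 -0.0321]
0.005 1909 [-0.0546 -0.0512 -0.0354]
0.01 1697 [-0.0381 -0.0361 -0.034 ]
0.015 2621 [-0.0349 -0.0305 -0.0255]
0.02 2310 [-0.0259 -0.0206 -0.0156]
0.025 1766 [-0.0158 -0.0114 -0.0071]
0.03 1706 [-0.0071 -0.0025  0.0055]
0.035 639 [0.0042 0.0065 0.008 ]
0.04 839 [0.0046 0.0056 0.0067]
0.045 873 [0.0046 0.0057 0.0069]
0.05 908 [0.0038 0.0055 0.0066]
0.055 938 [0.0035 0.0052 0.0064]
```

The foot pivots up, about 30° so far. The beaker also slid about 9 mm in the grip because contact is now at the foot's corner. I'll rise, shift 5 mm toward the dryer for a better lever, and press again.

>>> servo_tool(
  rows=[
    {"offset":[0,0,-0.2],"yaw":0,"claw":1},
    {"offset":[0.05,0,-0.2],"yaw":0,"claw":1},
    {"offset":[0.05,0,-0.14],"yaw":0,"claw":1},
    {"offset":[0.03,0,-0.08],"yaw":0,"claw":1},
    {"offset":[0.02,0,-0.03],"yaw":0,"claw":1},
    {"offset":[0.02,0,0],"yaw":0,"claw":1},
    {"offset":[0.02,0,0],"yaw":0,"claw":1},
  ],
)

```text
time: 24.75
ee_pos: [0.5227, 0.3632, 0.0615]
tcp_rot: [-177.8, -0.5, -90.0]
wrist_force: [0.6, 1.8, 2.1]
opening: 0.0555
grasp_force: 26.0
```

```bash
python3 -c "
from m import *; foot('w8')"
```

```text
[0.52273233 0.36319756 0.06170438]
-0.03 90 [-0.0197 -0.018  -0.0145]
-0.025 131 [-0.0231 -0.0209 -0.0181]
-0.02 147 [-0.0267 -0.0246 -0.0222]
-0.015 162 [-0.0306 -0.0282 -0.0256]
-0.01 161 [-0.0341 -0.0319 -0.0297]
-0.005 252 [-0.0382 -0.036  -0.0333]
0.0 669 [-0.0404 -0.039  -0.0369]
0.005 2854 [-0.0544 -0.0394 -0.0365]
0.01 2446 [-0.0371 -0.0335 -0.0296]
0.015 2108 [-0.0299 -0.0264 -0.0226]
0.02 1867 [-0.023  -0.0193 -0.0157]
0.025 1592 [-0.0161 -0.0128 -0.0095]
0.03 1926 [-0.0097 -0.0054  0.0058]
0.035 824 [0.0036 0.0046 0.0056]
0.04 863 [0.0036 0.0046 0.0057]
0.045 867 [0.003  0.0045 0.0056]
0.05 921 [0.0024 0.0041 0.0053]
0.055 879 [0.002  0.0039 0.0052]
```

>>> servo_tool(
  rows=[
    {"offset":[0,0,-0.08],"yaw":0,"claw":1},
    {"offset":[0.06,0,-0.08],"yaw":0,"claw":1},
    {"offset":[0.06,0,-0.03],"yaw":0,"claw":1},
    {"offset":[0.04,0,0],"yaw":0,"claw":1},
    {"offset":[0.02,0,0.03],"yaw":0,"claw":1},
    {"offset":[0,0,0.06],"yaw":0,"claw":1},
    {"offset":[-0.01,0,0.09],"yaw":0,"claw":1},
    {"offset":[-0.01,0,0.09],"yaw":0,"claw":1},
  ],
)

```text
time: 25.8
ee_pos: [0.5229, 0.3643, 0.0522]
tcp_rot: [-177.8, -0.5, -90.0]
wrist_force: [0.2, 3.8, 1.2]
opening: 0.0551
grasp_force: 26.1
```

```bash
python3 -c "
from m import *; foot('w9')"
```

```text
[0.52290665 0.36427098 0.05241163]
-0.005 492 [-0.0416 -0.0407 -0.0393]
0.0 1772 [-0.0411 -0.0392 -0.0369]
0.005 3326 [-0.0542 -0.0362 -0.032 ]
0.01 1913 [-0.0323 -0.0295 -0.0266]
0.015 1707 [-0.0272 -0.0246 -0.0221]
0.02 1606 [-0.0225 -0.02   -0.0174]
0.025 1473 [-0.018  -0.0155 -0.0131]
0.03 1475 [-0.0135 -0.0093 -0.0029]
0.035 890 [-0.0057 -0.0046 -0.0035]
0.04 971 [-0.0058 -0.0047 -0.0037]
0.045 1018 [-0.006  -0.0048 -0.0037]
0.05 1038 [-0.0069 -0.0051 -0.004 ]
0.055 1051 [-0.007  -0.0053 -0.0041]
```

It is now at about 47°. I'll move clear of the edge and drag the lower lip along the worktop, so the beaker rolls up onto its rim.

>>> servo_tool(
  rows=[
    {"offset":[-0.1,0,0],"yaw":0,"claw":1},
    {"offset":[-0.12,0,0.09],"yaw":0,"claw":1},
    {"offset":[-0.18,0,0.08],"yaw":0,"claw":1},
    {"offset":[-0.24,0,0.075],"yaw":0,"claw":1},
    {"offset":[-0.29,0,0.08],"yaw":0,"claw":1},
    {"offset":[-0.34,0,0.085],"yaw":0,"claw":1},
    {"offset":[-0.39,0,0.1],"yaw":0,"claw":1},
    {"offset":[-0.44,0,0.115],"yaw":0,"claw":1},
    {"offset":[-0.44,0,0.115],"yaw":0,"claw":1},
  ],
)

```text
time: 26.98
ee_pos: [0.5238, 0.4085, 0.0418]
tcp_rot: [-177.7, -0.5, -90.0]
wrist_force: [-1.4, -0.7, 7.0]
opening: 0.0553
grasp_force: 29.7
```

```bash
python3 -c "
from m import *; foot('w10')"
```

```text
[0.52378193 0.40838762 0.04182171]
-0.005 1309 [-0.0397 -0.0381 -0.0364]
0.0 1674 [-0.0373 -0.0353 -0.0334]
0.005 2726 [-0.0544 -0.0335 -0.0306]
0.01 1529 [-0.0312 -0.0293 -0.0275]
0.015 1476 [-0.0283 -0.0266 -0.0248]
0.02 1471 [-0.0256 -0.0239 -0.022 ]
0.025 1603 [-0.0228 -0.0197 -0.0146]
```

It is at about 62° and rolling properly with a 7 N press. Continuing the arc to bring the rim flat.

>>> servo_tool(
  rows=[
    {"offset":[-0.06,0,0.01],"yaw":0,"claw":1},
    {"offset":[-0.12,0,0.025],"yaw":0,"claw":1},
    {"offset":[-0.18,0,0.045],"yaw":0,"claw":1},
    {"offset":[-0.24,0,0.075],"yaw":0,"claw":1},
    {"offset":[-0.28,0,0.1],"yaw":0,"claw":1},
    {"offset":[-0.28,0,0.1],"yaw":0,"claw":1},
  ],
)

```text
time: 27.78
ee_pos: [0.5244, 0.4354, 0.0327]
tcp_rot: [-177.7, -0.6, -90.0]
wrist_force: [-2.4, -10.8, 21.0]
opening: 0.0552
grasp_force: 32.8
```

```bash
python3 -c "
from m import *; foot('w11')"
```

```text
[0.52438418 0.43544592 0.03264977]
-0.01 345 [-0.0371 -0.0364 -0.0357]
-0.005 964 [-0.0375 -0.0367 -0.0359]
0.0 1050 [-0.0377 -0.0368 -0.0359]
0.005 3285 [-0.0543 -0.0363  0.0098]
0.01 6076 [-0.0337 -0.0142  0.0267]
```

The foot is now flat at 69 mm above the worktop, so the beaker stands inverted on its rim. It sits 15 mm off the tool axis. I'll release it, measure it and grip it again centred.

>>> servo_tool(
  rows=[
    {"offset":[0,0,-0.02],"yaw":0,"claw":1},
    {"offset":[0,0,-0.02],"yaw":0,"claw":0.3},
    {"offset":[0,0,-0.02],"yaw":0,"claw":0.1},
    {"offset":[0,0,-0.02],"yaw":0,"claw":0},
  ],
)

```text
time: 28.32
ee_pos: [0.5235, 0.4358, 0.0318]
tcp_rot: [-177.8, -0.6, -90.0]
wrist_force: [-0.3, 0.2, -0.7]
opening: 0.0853
grasp_force: 0.0
```

Run:
```python
from h import *
p,d,I=snap("wrist"); o=get_obs(); C=cloud(d,I); cv2.imwrite("pics/w12.png",p[:,:,::-1])
R=Ro.from_euler("xyz",o["tcp_rot"],degrees=True).as_matrix(); print(o["ee_pos"],o["opening"])
m=(abs(C[...,2]-.07)<.004)&(np.hypot(C[...,0]-.524,C[...,1]-.45)<.06); P=C[m]; Q=(P-o["ee_pos"])@R
print(len(P),P.min(0),P.max(0),cv2.minEnclosingCircle(np.float32(P[:,:2]*1000)))
print("tool",Q.min(0),Q.max(0))
for v in (20,60,100): print(v, C[v,320])
```

```text
[0.52350119 0.43581372 0.03194417] 0.08533157730407744
9590 [0.46428602 0.42283401 0.06600376] [0.58088381 0.4537381  0.07399948] ((522.5848999023438, 438.24920654296875), 58.74100112915039)
tool [-0.01758718 -0.0589181  -0.04424332] [ 0.01332253  0.05762812 -0.03202658]
20 [0.52115504 0.33141638 0.05639582]
60 [0.52231388 0.3339388  0.01190853]
100 [ 0.52259355  0.34694226 -0.00075055]
```

View pics/w12.png

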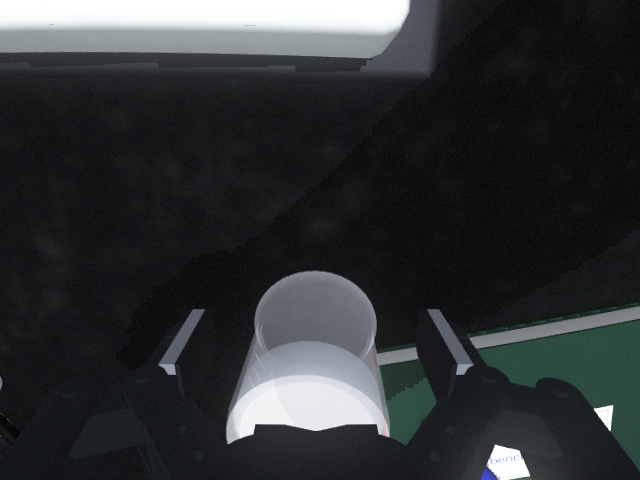

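The picture shows the beaker standing inverted on the worktop between the open pads. Its rim ellipse is centred at about (315,325) with its top at row 272. The foot disc's top edge is at about (308,375), partly hidden by the gripper.

Run:
```python
from h import *
I=camera_info("wrist"); o=get_obs(); T=np.eye(4); T[:3,:3]=Ro.from_euler("xyz",o["tcp_rot"],degrees=True).as_matrix(); T[:3,3]=o["ee_pos"]; I["cam_to_world"]=T@I["hand_eye"]
r=onz(I,[[315,272],[255,325],[377,325]],0.0); print(r, "rim centre y~",r[0,1]+.030,"x",r[1:,0].mean(),"width",np.ptp(r[1:,0]))
f=onz(I,[[308,375],[308,341]],.07); print(f,"foot centre y~",f[:,1]+.026)
```

```text
[[0.52461275 0.42173358 0.        ]
 [0.55426875 0.45084115 0.        ]
 [0.49441334 0.44936438 0.        ]] rim centre y~ 0.4517335760607615 x 0.5243410457364133 width 0.0598554110718012
[[0.52380772 0.42226512 0.07      ]
 [0.5237331  0.41100465 0.07      ]] foot centre y~ [0.44826512 0.43700465]
```

>>> servo_tool(
  rows=[
    {"offset":[0,0,-0.15],"yaw":0,"claw":0},
    {"offset":[-0.155,0,-0.15],"yaw":0,"claw":0},
    {"offset":[-0.155,0,-0.15],"yaw":0.5,"claw":0},
    {"offset":[-0.155,0,-0.15],"yaw":0.5,"claw":0},
    {"offset":[-0.155,0,-0.15],"yaw":0.5,"claw":0},
    {"offset":[-0.155,0,-0.15],"yaw":0.5,"claw":0},
    {"offset":[-0.155,0,-0.15],"yaw":0.5,"claw":0},
    {"offset":[-0.155,0,-0.15],"yaw":0.5,"claw":0},
    {"offset":[-0.155,0,-0.15],"yaw":0.5,"claw":0},
    {"offset":[-0.155,0,-0.15],"yaw":0.5,"claw":0},
    {"offset":[-0.155,0,-0.15],"yaw":0.5,"claw":0},
    {"offset":[-0.155,0,-0.15],"yaw":0.5,"claw":0},
  ],
)

```text
time: 29.88
ee_pos: [0.5232, 0.4523, 0.0474]
tcp_rot: [-179.5, 2.2, -179.9]
wrist_force: [-0.5, -0.8, -0.2]
opening: 0.0855
grasp_force: 0.0
```

Run:
```python
from h import *
p,d,I=snap("wrist"); o=get_obs(); cv2.imwrite("pics/w13.png",p[:,:,::-1]); print(o["ee_pos"],o["tcp_rot"],o["q"].round(1),o["wrist_force"])
# predicted beaker rim top edge pixel if centre still (.524,.451)
a=np.linspace(0,2*np.pi,13)[:-1]
print(proj(I,np.c_[.524+.03*np.cos(a),.4515+.03*np.sin(a),0*a])[[3,6,9]].round(), proj(I,np.c_[.524+.026*np.cos(a),.4515+.026*np.sin(a),0*a+.07])[[3,6,9]].round())
```

```text
[0.5231698  0.45213897 0.04742498] [-179.47979126    2.21544448 -179.86810975] [41.5 23.8  9.9 74.8 -1.9 41.4] [-0.13255188 -0.61749945  0.56628437]
[[370. 285.]
 [312. 231.]
 [254. 285.]] [[386. 386.]
 [308. 321.]
 [232. 385.]]
```

View pics/w13.png

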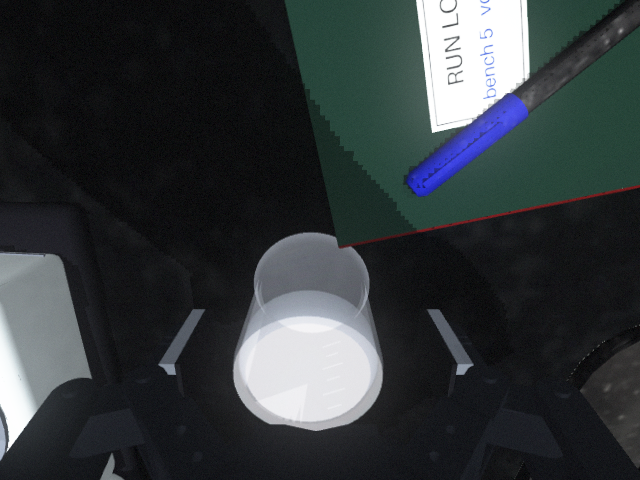

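The beaker is still upright and centred between the pads: foot disc columns 234–382, rim edge at row 232. The notebook corner at (338,247) is clear. Now I'll grip and lift.

>>> servo_tool(
  rows=[
    {"offset":[0,0,0],"yaw":0,"claw":0.3},
    {"offset":[0,0,0],"yaw":0,"claw":1},
    {"offset":[0,0,0],"yaw":0,"claw":1},
    {"offset":[0,0,0],"yaw":0,"claw":1},
    {"offset":[0,0,0],"yaw":0,"claw":1},
  ],
  squeeze=25,
)

```text
time: 30.55
ee_pos: [0.5234, 0.4512, 0.0477]
tcp_rot: [-179.5, 2.2, -180.0]
wrist_force: [0.6, -2.3, 5.2]
opening: 0.0544
grasp_force: 26.7
```

>>> servo_tool(
  rows=[
    {"offset":[0,0,-0.3],"yaw":0,"claw":1},
    {"offset":[0,0,-0.7],"yaw":0,"claw":1},
    {"offset":[0,0,-1],"yaw":0,"claw":1},
    {"offset":[0,0,-1],"yaw":0,"claw":1},
  ],
)

```text
time: 31.05
ee_pos: [0.5199, 0.4533, 0.1498]
tcp_rot: [-179.6, 2.4, -180.0]
wrist_force: [0.4, -0.3, -1.0]
opening: 0.0548
grasp_force: 27.1
```

>>> servo_tool(
  rows=[
    {"offset":[0,-0.3,-0.4],"yaw":0,"claw":1},
    {"offset":[-0.15,-0.8,-0.4],"yaw":0,"claw":1},
    {"offset":[-0.25,-1,-0.4],"yaw":0,"claw":1},
    {"offset":[-0.25,-1,-0.4],"yaw":0,"claw":1},
  ],
)

```text
time: 31.55
ee_pos: [0.5432, 0.3515, 0.1877]
tcp_rot: [-179.4, 2.1, 179.9]
wrist_force: [0.8, 0.2, -0.4]
opening: 0.0542
grasp_force: 27.1
```

Run:
```python
from h import *
p,d,I=snap("wrist"); o=get_obs(); C=cloud(d,I); cv2.imwrite("pics/w14.png",p[:,:,::-1]); np.savez("pics/w14.npz",d=d,T=I["cam_to_world"])
R=Ro.from_euler("xyz",o["tcp_rot"],degrees=True).as_matrix(); print(o["ee_pos"],o["tcp_rot"],o["opening"])
Q=(C.reshape(-1,3)-o["ee_pos"])@R
k=(np.hypot(Q[:,0],Q[:,1])<.05)&(Q[:,2]>-.05)&(Q[:,2]<.0)&(abs(Q[:,1])<.02); q=Q[k]
for x in np.arange(-.02,.035,.005):
    s=q[(q[:,0]>=x)&(q[:,0]<x+.005)]
    if len(s)>20: print(round(x,3),len(s),np.percentile(s[:,2],[5,50,95]).round(4))
```

```text
[0.54278159 0.35242119 0.18774702] [-179.43668119    2.11020441  179.94768958] 0.05446874896145694
-0.02 997 [-0.0216 -0.0208 -0.0195]
-0.015 1191 [-0.0218 -0.0209 -0.02  ]
-0.01 1302 [-0.0218 -0.0208 -0.0199]
-0.005 1330 [-0.0219 -0.021  -0.0201]
0.0 1382 [-0.0221 -0.0212 -0.0202]
0.005 1470 [-0.0226 -0.0214 -0.0205]
0.01 1606 [-0.0225 -0.0215 -0.0197]
0.015 2348 [-0.0225 -0.0205 -0.0052]
0.02 3209 [-0.0208 -0.0146 -0.002 ]
0.025 180 [-0.014  -0.0057 -0.0005]
```

View pics/w14.png

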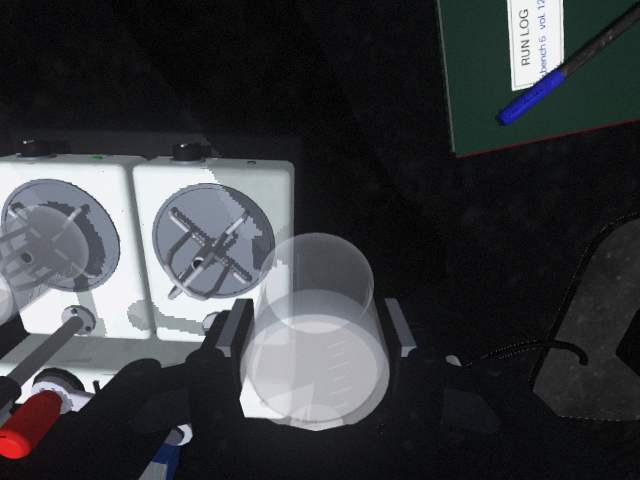

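Wrist view: the held beaker is upside down, its visible rim centred at about (316,275). The empty place's disc is centred at about (213,241) with the peg on it, and its arm is swung clear. The red knob at lower left belongs to the free arm's swung position. Next I'll refine the peg axis.

Run:
```python
from h import *
z=np.load("pics/w14.npz"); I=camera_info("wrist"); I["cam_to_world"]=z["T"]; C=cloud(z["d"],I); p=cv2.imread("pics/w14.png")
g=cv2.cvtColor(p,cv2.COLOR_BGR2GRAY)
m=((g<175)).astype(np.uint8); k=np.zeros_like(m); k[165:318,146:282]=m[165:318,146:282]; k=cv2.morphologyEx(k,cv2.MORPH_OPEN,np.ones((5,5)))
n,l,s,c=cv2.connectedComponentsWithStats(k); i=l[200,195] or l[215,180]; print(s[i])
# rim points of the disc: outermost along rays from (213,241), upper-left half only
pts=[]
for a in np.radians(np.arange(150,355,5)):
    for r in range(75,30,-1):
        u,v=213+r*np.cos(a),241+r*np.sin(a)
        if l[int(v),int(u)]==i: pts.append((u,v)); break
W=onz(I,pts,.058)[:,:2]
A=np.c_[2*W,np.ones(len(W))]; x=np.linalg.lstsq(A,(W**2).sum(1),rcond=None)[0]; rad=np.sqrt(x[2]+x[0]**2+x[1]**2)
res=np.hypot(*(W-x[:2]).T)-rad; good=abs(res)<.0025; x=np.linalg.lstsq(A[good],(W[good]**2).sum(1),rcond=None)[0]; print("disc",x[:2],np.sqrt(x[2]+x[0]**2+x[1]**2),good.sum(),len(W))
P=C[150:320,140:285].reshape(-1,3); P=P[(P[:,2]>.08)&(P[:,2]<.135)]; print("peg pts",len(P),P[:,2].max())
for lo in(.08,.09,.1,.11,.12):
    q=P[(P[:,2]>=lo)&(P[:,2]<lo+.01)]; q=q[np.hypot(q[:,0]-.5525,q[:,1]-.276)<.03]
    if len(q): print(lo,len(q),q[:,:2].min(0).round(4),q[:,:2].max(0).round(4),np.median(q[:,:2],0).round(4))
print("knob",[C[v,u] for u,v in((35,420),(20,440))])
```

```text
[  152   183   130   117 11070]
disc [0.55428034 0.27583004] 0.04565070460982496 41 41
peg pts 1605 0.12607943497381316
0.08 242 [0.5391 0.2611] [0.5684 0.2905] [0.5496 0.2766]
0.09 307 [0.5391 0.2607] [0.5683 0.2905] [0.5513 0.2751]
0.1 187 [0.5389 0.26  ] [0.5682 0.2906] [0.5414 0.2876]
0.11 263 [0.5397 0.2614] [0.5667 0.2896] [0.5437 0.2862]
0.12 606 [0.5423 0.2637] [0.5652 0.2874] [0.5517 0.2768]
knob [array([0.60308883, 0.20997213, 0.17655121]), array([0.60416372, 0.20996367, 0.18769889])]
```

>>> servo_tool(
  rows=[
    {"offset":[0,-0.2,-0.1],"yaw":0,"claw":1},
    {"offset":[-0.05,-0.5,-0.1],"yaw":0,"claw":1},
    {"offset":[-0.09,-0.765,-0.1],"yaw":0,"claw":1},
    {"offset":[-0.09,-0.765,-0.1],"yaw":0,"claw":1},
    {"offset":[-0.09,-0.765,-0.1],"yaw":0,"claw":1},
  ],
)

```text
time: 32.22
ee_pos: [0.5512, 0.2768, 0.2003]
tcp_rot: [-179.5, 2.2, -180.0]
wrist_force: [0.6, -0.8, -1.0]
opening: 0.0547
grasp_force: 27.1
```

Run:
```python
from h import *
p,d,I=snap("wrist"); o=get_obs(); cv2.imwrite("pics/w15.png",p[:,:,::-1]); print(o["ee_pos"],o["tcp_rot"])
R=Ro.from_euler("xyz",o["tcp_rot"],degrees=True).as_matrix()
z=o["ee_pos"][2]-.049
a=np.linspace(0,2*np.pi,25)[:-1]; im=p[:,:,::-1].copy()
# predicted rim circle (green) with centre at TCP+.002, and seat circle at bars (red)
for c,zz,rr,col in((o["ee_pos"][:2]+[.002,0],z,.03,(0,255,0)),((.5537,.2756),.126,.012,(0,0,255)),((.5537,.2756),.058,.0456,(255,0,255))):
    for q in proj(I,np.c_[c[0]+rr*np.cos(a),c[1]+rr*np.sin(a),0*a+zz]): cv2.circle(im,(int(q[0]),int(q[1])),1,col,-1)
cv2.imwrite("pics/w15o.png",im[100:480,100:540])
print(R.T@(np.array([.5517,.2755,.125])-o["ee_pos"])*10)
```

```text
[0.55117318 0.27702577 0.20016821] [-179.47489437    2.20024808 -179.94612506]
[ 0.0236087  -0.00837629  0.75143799]
```

View pics/w15o.png

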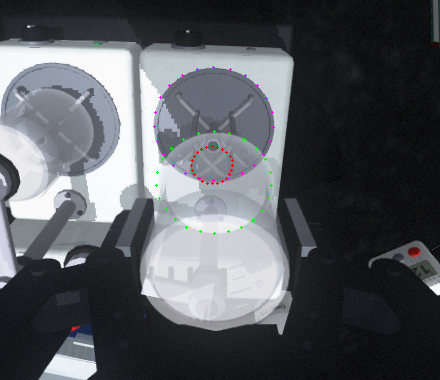

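The overlay agrees with the picture: the green rim circle lies on the visible rim, magenta on the disc, and red on the hoop crossing at (212,163). Lowering now.

>>> servo_tool(
  rows=[
    {"offset":[0.01,-0.01,0.25],"yaw":0,"claw":1},
    {"offset":[0.02,-0.01,0.45],"yaw":0,"claw":1},
    {"offset":[0.02,-0.01,0.6],"yaw":0,"claw":1},
    {"offset":[0.02,-0.01,0.7],"yaw":0,"claw":1},
    {"offset":[0.02,-0.01,0.74],"yaw":0,"claw":1},
    {"offset":[0.02,-0.01,0.74],"yaw":0,"claw":1},
  ],
)

```text
time: 33.02
ee_pos: [0.5523, 0.2747, 0.1264]
tcp_rot: [-179.5, 2.2, -180.0]
wrist_force: [-0.1, -0.9, -0.3]
opening: 0.0545
grasp_force: 27.1
```

>>> servo_tool(
  rows=[
    {"offset":[0,0,0.02],"yaw":0,"claw":1},
    {"offset":[0,0,0.04],"yaw":0,"claw":1},
    {"offset":[0,0,0.05],"yaw":0,"claw":1},
    {"offset":[0,0,0.05],"yaw":0,"claw":1},
  ],
)

```text
time: 33.52
ee_pos: [0.5524, 0.2745, 0.1211]
tcp_rot: [-179.5, 2.2, -180.0]
wrist_force: [-0.7, 0.3, -0.3]
opening: 0.0546
grasp_force: 27.1
```

>>> servo_tool(
  rows=[
    {"offset":[0,0,0.01],"yaw":0,"claw":1},
    {"offset":[0,0,0.02],"yaw":0,"claw":1},
    {"offset":[0,0,0.02],"yaw":0,"claw":1},
  ],
)

```text
time: 33.9
ee_pos: [0.5526, 0.2745, 0.1194]
tcp_rot: [-179.5, 2.2, -180.0]
wrist_force: [-0.2, 0.4, 1.0]
opening: 0.0547
grasp_force: 27.3
```

Run:
```python
from h import *
p,d,I=snap("wrist"); o=get_obs(); C=cloud(d,I)
R=Ro.from_euler("xyz",o["tcp_rot"],degrees=True).as_matrix(); print(o["ee_pos"],o["wrist_force"])
Q=(C.reshape(-1,3)-o["ee_pos"])@R; k=(abs(Q[:,0])<.015)&(abs(Q[:,1])<.015)&(Q[:,2]>-.05)&(Q[:,2]<0); print("foot z",np.median(C.reshape(-1,3)[k],0))
```

```text
[0.5525887  0.27455289 0.11940901] [-0.27311311 -0.03403502  1.43700619]
foot z [0.55083317 0.27482117 0.14053164]
```

>>> servo_tool(
  rows=[
    {"offset":[0,0,0.01],"yaw":0,"claw":1},
    {"offset":[0,0,0.02],"yaw":0,"claw":1},
    {"offset":[0,0,0.02],"yaw":0,"claw":1},
  ],
)

```text
time: 34.33
ee_pos: [0.553, 0.2746, 0.1186]
tcp_rot: [-179.5, 2.3, -180.0]
wrist_force: [-1.4, -2.3, 8.9]
opening: 0.0542
grasp_force: 28.3
```

The rim is down on the bars with a 9 N press, so I'll release, rise and go above the arm's knob.

>>> servo_tool(
  rows=[
    {"offset":[0,0,-0.01],"yaw":0,"claw":1},
    {"offset":[0,0,-0.01],"yaw":0,"claw":0.25},
    {"offset":[0,0,-0.01],"yaw":0,"claw":0.2},
    {"offset":[0,0,-0.01],"yaw":0,"claw":0.2},
    {"offset":[0,0,-0.4],"yaw":0,"claw":0.2},
    {"offset":[0,0,-0.9],"yaw":0,"claw":0.2},
    {"offset":[0,0,-1],"yaw":0,"claw":0.2},
    {"offset":[0,0,-1],"yaw":0,"claw":0.2},
  ],
)

```text
time: 35.33
ee_pos: [0.549, 0.2756, 0.2174]
tcp_rot: [-179.5, 2.3, -180.0]
wrist_force: [0.4, 0.1, -0.9]
opening: 0.0684
grasp_force: 0.0
```

>>> servo_tool(
  rows=[
    {"offset":[0,0,-0.5],"yaw":0,"claw":0.4},
    {"offset":[-0.3,-0.35,-0.5],"yaw":0,"claw":0.65},
    {"offset":[-0.57,-0.72,-0.5],"yaw":0,"claw":0.65},
    {"offset":[-0.57,-0.72,-0.5],"yaw":0,"claw":0.65},
    {"offset":[-0.57,-0.72,-0.5],"yaw":0,"claw":0.65},
  ],
)

```text
time: 35.95
ee_pos: [0.6034, 0.2038, 0.2682]
tcp_rot: [-179.4, 2.1, 180.0]
wrist_force: [-0.7, -0.1, 0.8]
opening: 0.0301
grasp_force: 0.0
```

Run:
```python
from h import *
p,d,I=snap("wrist"); o=get_obs(); C=cloud(d,I); cv2.imwrite("pics/w16.png",p[:,:,::-1]); print(o["ee_pos"],o["opening"])
R=Ro.from_euler("xyz",o["tcp_rot"],degrees=True).as_matrix()
h=cv2.cvtColor(p,cv2.COLOR_RGB2HSV); m=(((h[...,0]<8)|(h[...,0]>172))&(h[...,1]>140)&(h[...,2]>70)); P=C[m]; P=P[(P[:,2]>.183)&(P[:,2]<.195)]
for q in (P[P[:,1]>.18],P[P[:,1]<=.18]):
    if len(q): print("knob top",len(q),q.min(0).round(4),q.max(0).round(4),((q.min(0)+q.max(0))/2).round(4))
P=C.reshape(-1,3); P=P[(abs(P[:,2]-.142)<.004)&(np.hypot(P[:,0]-.5537,P[:,1]-.2756)<.035)]; print("beaker foot",len(P),P.min(0).round(4),P.max(0).round(4))
Pp,dd,It=snap("top"); hh=cv2.cvtColor(Pp,cv2.COLOR_RGB2HSV)
```

```text
[0.60325798 0.20431294 0.26868403] 0.029473118070192168
knob top 647 [0.5996 0.1943 0.183 ] [0.6169 0.2114 0.1912] [0.6082 0.2029 0.1871]
knob top 815 [0.5405 0.1486 0.1851] [0.5581 0.1663 0.1918] [0.5493 0.1574 0.1884]
beaker foot 4418 [0.5289 0.2493 0.138 ] [0.5801 0.3013 0.1433]
```

The beaker is seated, its foot centred at (0.5545, 0.2753) on the peg axis (0.5537, 0.2756) at z ≈ 0.142. Now I'll grip the knob at (0.611, 0.202).

>>> servo_tool(
  rows=[
    {"offset":[-0.05,-0.02,0.3],"yaw":0,"claw":0.65},
    {"offset":[-0.05,-0.02,0.6],"yaw":0,"claw":0.65},
    {"offset":[-0.05,-0.02,0.78],"yaw":0,"claw":0.65},
    {"offset":[-0.05,-0.02,0.78],"yaw":0,"claw":0.65},
    {"offset":[-0.05,-0.02,0.78],"yaw":0,"claw":1},
    {"offset":[-0.05,-0.02,0.78],"yaw":0,"claw":1},
    {"offset":[-0.05,-0.02,0.78],"yaw":0,"claw":1},
  ],
  squeeze=30,
)

```text
time: 36.92
ee_pos: [0.612, 0.2013, 0.1932]
tcp_rot: [-179.5, 2.3, -180.0]
wrist_force: [-1.4, 0.2, 2.3]
opening: 0.0177
grasp_force: 31.1
```

>>> servo_tool(
  rows=[
    {"offset":[0.12,0.035,-0.01],"yaw":0,"claw":1},
    {"offset":[0.23,0.09,-0.01],"yaw":0,"claw":1},
    {"offset":[0.335,0.16,-0.01],"yaw":0,"claw":1},
    {"offset":[0.425,0.25,-0.02],"yaw":0,"claw":1},
    {"offset":[0.5,0.355,-0.02],"yaw":0,"claw":1},
    {"offset":[0.55,0.47,-0.02],"yaw":0,"claw":1},
    {"offset":[0.585,0.59,-0.02],"yaw":0,"claw":1},
    {"offset":[0.595,0.68,-0.02],"yaw":0,"claw":1},
    {"offset":[0.595,0.68,-0.02],"yaw":0,"claw":1},
  ],
)

```text
time: 38.05
ee_pos: [0.5505, 0.2698, 0.1924]
tcp_rot: [-179.5, 2.2, -179.9]
wrist_force: [-6.1, -2.7, 8.6]
opening: 0.0175
grasp_force: 31.5
```

>>> servo_tool(
  rows=[
    {"offset":[0,0.04,0],"yaw":0,"claw":1},
    {"offset":[0,0.07,0],"yaw":0,"claw":1},
    {"offset":[0,0.09,0],"yaw":0,"claw":1},
    {"offset":[0,0.09,0],"yaw":0,"claw":1},
  ],
)

```text
time: 38.55
ee_pos: [0.5507, 0.2747, 0.1924]
tcp_rot: [-179.1, 2.2, 179.9]
wrist_force: [-5.6, -22.0, 11.1]
opening: 0.0173
grasp_force: 32.6
```

The arm is against its stop, with 22 N resisting. I'll relax, open, rise and back away.

>>> servo_tool(
  rows=[
    {"offset":[0,-0.04,0],"yaw":0,"claw":1},
    {"offset":[0,-0.04,0],"yaw":0,"claw":0.6},
    {"offset":[0,-0.04,0],"yaw":0,"claw":0.5},
    {"offset":[0,-0.04,0],"yaw":0,"claw":0.5},
    {"offset":[0,-0.04,-0.4],"yaw":0,"claw":0.5},
    {"offset":[0,-0.04,-0.9],"yaw":0,"claw":0.5},
    {"offset":[0,-0.04,-1],"yaw":0,"claw":0.5},
    {"offset":[0,-0.04,-1],"yaw":0,"claw":0.5},
  ],
)

```text
time: 39.55
ee_pos: [0.5486, 0.2755, 0.2911]
tcp_rot: [-179.5, 2.2, -180.0]
wrist_force: [0.3, 0.7, -1.2]
opening: 0.0431
grasp_force: 0.0
```

>>> servo_tool(
  rows=[
    {"offset":[0.5,0,-0.1],"yaw":0,"claw":0.5},
    {"offset":[1,0,-0.2],"yaw":0,"claw":0.5},
    {"offset":[1,0,-0.2],"yaw":0,"claw":0.5},
    {"offset":[1,0,-0.2],"yaw":0,"claw":0.5},
  ],
)

```text
time: 40.05
ee_pos: [0.4477, 0.2753, 0.3059]
tcp_rot: [-179.4, 2.1, -180.0]
wrist_force: [-1.1, 0.1, -0.3]
opening: 0.0427
grasp_force: 0.0
```

Run:
```python
from h import *
p,d,I=snap("wrist"); C=cloud(d,I); cv2.imwrite("pics/w17.png",p[:,:,::-1])
h=cv2.cvtColor(p,cv2.COLOR_RGB2HSV); m=(((h[...,0]<8)|(h[...,0]>172))&(h[...,1]>140)&(h[...,2]>70)); P=C[m]; P=P[(P[:,2]>.183)&(P[:,2]<.195)]
for q in (P[P[:,1]>.2],P[P[:,1]<=.2]):
    if len(q): print("knob top",len(q),((q.min(0)+q.max(0))/2).round(4))
s,_,_=snap("scene"); s=s[:,:,::-1]
z=lambda im,u,v,w,h:cv2.resize(im[v:v+h,u:u+w],(400,300),interpolation=cv2.INTER_CUBIC)
cv2.imwrite("pics/fin.png",np.hstack([z(s,235,165,112,84),z(s,320,215,180,135),])); w=cv2.resize(p[:,:,::-1],(400,300)); cv2.imwrite("pics/fin.png",np.vstack([np.hstack([z(s,235,165,112,84),z(s,320,215,180,135)]),np.hstack([w,w*0])]))
o=get_obs(); print(o["time"],o["wrist_force"])
```

```text
knob top 323 [0.5529 0.2748 0.1881]
knob top 303 [0.5468 0.1579 0.1867]
40.15 [-0.40360606 -0.30617148 -0.22516727]
```

View pics/fin.png

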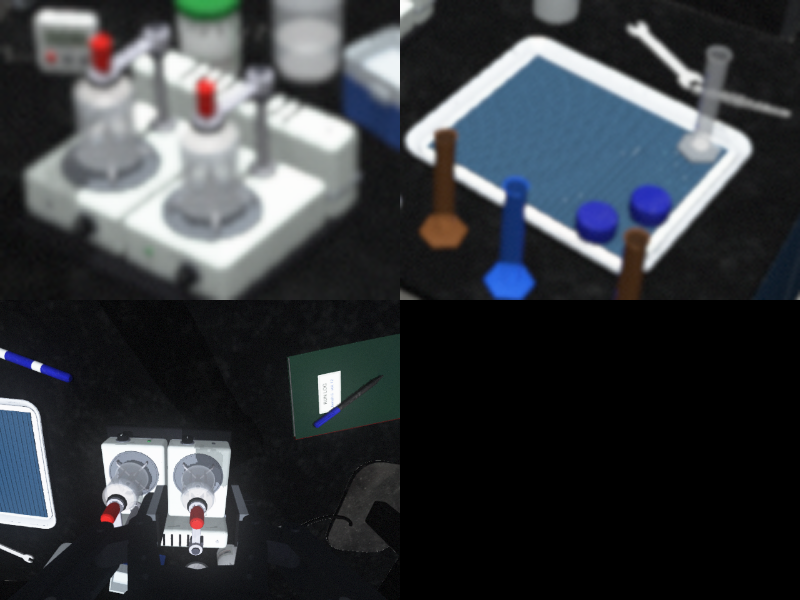

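Both beakers stand inverted under their arms, with the knobs at (0.553, 0.275) and (0.547, 0.158). The cylinder is upright on the tray, and the robot is touching nothing. Handing in.

```bash
python3 -c "
from workcell import *; print(job_done())"
```

```text
the job is handed in; nothing more can be done
None
```

I handed the job in at about 40 s: the rinsed beaker is inverted on the left peg with its rim on the bars and its arm swung back to the stop, and the other beaker, its arm and the measuring cylinder looked undisturbed in the last pictures.

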